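# Rebuild the filler's filter column, refit its relay and prove the trip switch

### The arm

A 7-joint arm with a two-finger parallel gripper is mounted at the origin on a cart in front of the work surface, level with it; the furniture and walls round the work are solid. World frame = base frame: x ahead of the robot, y to its left, z up, the work surface at z = 0. Lengths are in m, angles in rad, forces in N, time in s.
With the tool pointing down it reaches from about 0.425 to 0.825 m from the base axis. Payload 3.6 kg.
Tool frame: the origin (TCP) lies at the very end of the fingers, on their centre line; the grasp point (between the pads) lies 19 mm behind it; z points along the fingers, y is the direction in which the jaws open and shut (so a half turn about z gives the same grasp; the last joint's range is limited). The gripper opens to 93 mm and grips with 3 to 60 N. Pads are 15 mm wide; open, the fingers measure 128 mm over their backs; the gripper's body (75 mm by 188 mm) begins 65 mm behind the grasp point.
Start: joints at [-1.208, 0.615, -0.013, 1.423, 0.008, 1.103, -0.04], TCP at [0.246, 0.601, 0.219] pointing down, gripper open.
Joint ranges: [-3.12, 3.12], [-0.3, 2.06], [-1.34, 1.32], [0.26, 2.42], [-1.36, 4.5], [0.01, 1.98], [-2.84, 2.84]. Speed limits (rad/s): [2.79, 2.79, 3.14, 3.14, 3.14, 3.14, 3.14].

### API

Orientations are given as a unit quaternion [w, x, y, z].
In Python, from rig import env gives the robot as it stands. Calls block until the motion is done:
- env.movep(position, orientation): joint-space move of the TCP to a pose.
- env.move_l(position, rotation=None, velocity=0.15): straight line of the TCP; rotation=None keeps the orientation; velocity is the mean speed in m/s.
- env.move_joints(angles): joint-space move.
- env.command_gripper(opening, force=None): opening from 0.0 (shut) to 1.0 (fully open); force is the grip in N (None keeps the last); returns when the fingers have stopped.
- env.hold(seconds).
- env.solve_ik(position, orientation): joint angles nearest the present ones, or None.
- env.sense(): the state.
- env.capture(name): name is "scene" or "top" or "wrist"; returns (picture, depth): 400x640x3 uint8, blue, green, red; 400x640 float32, m along the optical axis (not along the pixel's ray), 0 where there is no reading.
- env.camera_model(name): a dict with "intrinsics" (3x3 intrinsics, pixels), "distortion" ([k1, k2, p1, p2, k3] as OpenCV has them; the pictures are not rectified), "pose" (4x4, takes a point from camera to world coordinates); the wrist camera has in their place "T_tool_cam" (4x4, takes a point from camera to tool coordinates, whose origin is the TCP and whose axes are the flange's). Camera axes: x right, y down, z forward; pixel columns grow to the right and rows downward; lengths in m; the calibration is good to about 2 mm. A picture is of the moment at which its call begins: read the wrist's pose just before it. camera_model takes no time and is no camera call.
A pose or a line that the arm cannot do raises env.Unreachable and nothing moves.
- env.close_job(): hands the job in, once; it reports no verdict.
The state is a dict: "clock": time; "joint_pos": joint angles; "joint_velocities": joint speeds; "tau": joint torques, N m; "tcp_pos": TCP position; "tool_rot": TCP orientation; "ft_force": force on the tool from outside, world axes, zero at the start; "moment": the same for the moment, N m; "width": opening from 0.0 (shut) to 1.0 (fully open).
Only numpy, scipy, OpenCV 4.12 (cv2) and the standard library are available. Lean on these libraries where they do the work, as an engineer would, in place of code of your own. Each camera call takes 0.05 s, during which the arm holds its last target.

### The job

Put the bottle filler's filter unit back into service: stack every filter stage that lies here on the column base, green lowest, then blue, then red, and the grey head on top, each set down with its slots over the lugs and turned clockwise until it stops, so that all the white marks line up. Drop the white relay fully home in its socket and swing the orange lever shut over it. Only when column and relay are locked, trip the limit switch: push its roller arm back until it clicks, then let it spring home; leave the tape roll, spare coil and cup where they are.

Things in the scene. Friction and masses are not known exactly. Their poses are not given: they have to be found in the camera images.
- base_top (a point): Centre of the flat shoulder of the fixed column base (aluminium, 56 mm across on a grey 104 mm foot), 50 mm above the bench. z up; white marks on its black band at +x and -x. On it a spigot 38 mm across, 12 mm high, with two lugs at +76 and -104 deg from x (counter-clockwise from above). A module locks when its lower rim is on this shoulder and its x lies along this x (either way round).
- base_lug (a point): Tip of the base's first lug, 26 mm from the axis, 8 mm above the shoulder. Lugs are 7 mm wide. A module drops on when its slots are over the two lugs: its x axis 76 deg counter-clockwise of the part below (or half a turn from that), 8 deg of play, 1.5 mm play at the spigot. Then 76 deg clockwise, light torque, to a hard stop: locked. Parts below are held by their own stops.
- stage_green_c (a point): Centre of the coarse filter stage (green collar, clear wall, steel mesh): upright cylinder, diameter 56 mm, 44 mm from lower rim to upper shoulder (22 mm each way), and a 12 mm spigot on top with lugs at +76 and -104 deg from its x, as on the base; so levels are 44 mm apart. About 0.12 kg. White marks and L-shaped entry slots in the skirt at its +x and -x. Grasp round the cylinder. May be absent.
- stage_blue_c (a point): Centre of the medium filter stage (blue collar, paper pleats), otherwise just like the green one. May be absent.
- stage_red_c (a point): Centre of the fine filter stage (red collar, white pleats), otherwise just like the green one. May be absent; two or three of the three stages are here, loose on the bench.
- head_c (a point): Point on the axis of the grey column head, 22 mm above its lower rim: knurled cap, diameter 56 mm, 38 mm high, with a brass nozzle (24 mm across at its foot) up to 55 mm; 0.12 kg. Skirt, slots and white marks as on the stages, at its +x and -x; no lugs on top. Starts in the white drip tray (floor 2.4 mm above the bench, rim 24 mm).
- relay_c (a point): Centre of the relay: white block on a black foot, 30 mm along its x, 26 mm along its y, 50 mm high, 0.06 kg, standing upright on the bench. Grasp it near the top across its y faces.
- socket_floor (a point): Centre of the floor of the relay pocket in the grey socket on the fixed trip panel, 22 mm above the bench; pocket 34 mm along x, 30 mm along y (relay + 2 mm each side, either way round), 12 mm deep, chamfered. Socket top face 34 mm above the bench, 44 x 40 mm. +x points away from the robot, to the lever's hinge; the limit switch (65 mm high, roller to 106 mm) is 63 to 125 mm off in -y.
- relay_lever (a joint): Angle of the orange L-shaped retaining lever: 0 = shut over the relay's top (72 mm above the bench when home); grows as it swings up and back (+x of the socket) to 1.75. Stays where it is left (friction 0.025 N m). Shut means under 0.10; it cannot shut on a relay that is not fully down.
- lever_hinge (a point): Hinge of the lever, 27 mm behind (+x) the pocket's centre, 40 mm above the bench; axis along y. When shut the lever rises 36 mm from here, then runs 36 mm forward (-x) over the relay; 16 mm wide.
- lever_tip (a point): Top of the thumb tab (22 mm wide) on the lever's free end, 50 mm from the hinge; when shut 33 mm in front (-x) of the hinge and 37.5 mm above it. Pressing it down takes 1 to 3 N.
- roller_arm (a joint): Angle of the limit switch's roller arm: 0 = at rest, upright; grows as the roller is pushed to +x of the socket (away from the robot). Spring return (1 N at the roller at rest, 3 N at the click). It clicks at 0.45 and meets its stop at 0.95.
- roller (a point): Centre of the black roller (18 mm diameter, 10 mm wide, axis along y) on the free end of the switch arm, 45 mm above its pivot, 97 mm above the bench at rest. It sits on the socket side of the grey switch body (65 mm high).
- filler_mast (a point): Point 100 mm above the bench on the axis of the bottle filler's fixed upright mast, 46 mm square, over 1 m tall, on a 114 x 190 mm foot; its arm reaches from it over the tray, 0.28 m and more above it. Keep the robot's arm clear of it: between tray and column pass in front of it (nearer the robot).
- thread_tape: White roll of sealing tape, 54 mm across, 15 mm high, on the bench: leave alone. Origin under its centre.
- spare_coil: Black spare valve coil 30 x 36 x 46 mm standing on the bench: leave alone. Origin under its centre.
- plastic_cup: White plastic cup 61 mm across, 48 mm high, in the drip tray: leave alone. Origin under its centre.
Mind the look-alikes: they are no part of the job. Leave any brown look-alike of the part that bears head_c alone.

How it is judged:
On the way, in this order (a step that is already met when the one before it is completed fails the run):
1. the filter column is stacked in order and locked with its head on, and the relay is home with its lever shut (horizontal distance between each of stage_green_c, stage_blue_c, stage_red_c, head_c and base_top below 0.004 m and angle between the x axis of each of stage_green_c, stage_blue_c, stage_red_c, head_c and the x axis of base_top, either way round below 0.21 rad and angle between each of stage_green_c, stage_blue_c, stage_red_c, head_c's own z axis and vertical below 0.06 rad and (z of stage_green_c in the frame of base_top between 0.019 and 0.025 m or z of stage_green_c in the frame of base_top between 0.063 and 0.069 m or z of stage_green_c in the frame of base_top between 0.107 and 0.113 m) and (z of stage_blue_c in the frame of base_top between 0.019 and 0.025 m or z of stage_blue_c in the frame of base_top between 0.063 and 0.069 m or z of stage_blue_c in the frame of base_top between 0.107 and 0.113 m) and (z of stage_red_c in the frame of base_top between 0.019 and 0.025 m or z of stage_red_c in the frame of base_top between 0.063 and 0.069 m or z of stage_red_c in the frame of base_top between 0.107 and 0.113 m) and (z of head_c in the frame of base_top between 0.107 and 0.113 m or z of head_c in the frame of base_top between 0.151 and 0.157 m) and z of each of stage_blue_c, stage_red_c in the frame of stage_green_c above 0.03 m and z of stage_red_c in the frame of stage_blue_c above 0.03 m and horizontal distance between relay_c and socket_floor below 0.004 m and z of relay_c in the frame of socket_floor between 0.022 and 0.028 m and angle between relay_c's own z axis and vertical below 0.08 rad and value of joint relay_lever between -0.2 and 0.1 rad), for 0.2 s.
2. the roller arm is pushed back past its click (value of joint roller_arm above 0.45 rad), for 0.1 s.
3. the roller arm is let go and has sprung home (value of joint roller_arm below 0.08 rad), for 0.2 s.
At the end, for the whole second after the job is handed in: Stages (green, blue, red upwards) and head locked on the base: within 4 mm of its axis, 3 mm of their 44 mm levels, marks within 12 deg; relay home within 4 mm, 3 mm in height, lever under 0.10; roller arm back under 0.08; tape roll, coil and cup not moved 30 mm (all of step 1 and value of joint roller_arm below 0.08 rad); the robot touches nothing.
It fails at once if the tape roll, spare coil or cup is moved 30 mm (distance of any of thread_tape, spare_coil, plastic_cup from where it was at the start of the episode above 0.03 m).
Of stage_green, stage_blue, stage_red only 2 to 3 are there at a start; the rules pass over those that are not, and their reading is None.
At some moment in a run one of stage_green, stage_blue, stage_red, head, relay may be knocked a few centimetres aside while the robot is not near it.
It also fails if it takes over 210 s, if anything falls off the work surface, if the arm or the gripper's body presses on something with over 40 N, if the wrist force passes 120 N, or if a joint passes its speed limit or range.

## Working session

There is one attempt and no reset: what is moved stays moved. The work goes in short steps, each a Python script; the robot and the scene stay as the last script left them, time stands still between calls to the robot, and variables do not carry over. Pictures are saved under pics/ and viewed, and the job is handed in when it is done.

```bash
ls; mkdir -p pics; python3 - <<'E'
from rig import env
import cv2,numpy as np
np.set_printoptions(precision=4,suppress=True)
for n in ["scene","top","wrist"]:
    p,d=env.capture(n); cv2.imwrite(f"pics/{n}0.png",p); np.save(f"pics/{n}0.npy",d)
    print(n,env.camera_model(n))
s=env.sense();print(s)
E
```

```text
pics
scene {'intrinsics': array([[376.5017,   0.    , 318.6256],
       [  0.    , 376.5017, 203.7991],
       [  0.    ,   0.    ,   1.    ]]), 'distortion': array([-0.0385,  0.    ,  0.    ,  0.    ,  0.    ]), 'pose': array([[ 0.8814, -0.3268,  0.341 ,  0.1808],
       [-0.4723, -0.618 ,  0.6285, -0.6309],
       [ 0.0053, -0.715 , -0.6991,  0.9108],
       [ 0.    ,  0.    ,  0.    ,  1.    ]])}
top {'intrinsics': array([[434.1784,   0.    , 326.4291],
       [  0.    , 434.1784, 204.6665],
       [  0.    ,   0.    ,   1.    ]]), 'distortion': array([-0.0764,  0.    ,  0.    ,  0.    ,  0.    ]), 'pose': array([[-0.0032, -0.9873,  0.1587,  0.4006],
       [-1.    ,  0.0031, -0.0007,  0.1393],
       [ 0.0002, -0.1587, -0.9873,  1.2634],
       [ 0.    ,  0.    ,  0.    ,  1.    ]])}
wrist {'intrinsics': array([[291.2677,   0.    , 321.7297],
       [  0.    , 291.2677, 204.493 ],
       [  0.    ,   0.    ,   1.    ]]), 'distortion': array([0.0155, 0.    , 0.    , 0.    , 0.    ]), 'T_tool_cam': array([[ 0.0012, -0.9658, -0.2593,  0.0717],
       [ 1.    ,  0.0012,  0.0002,  0.0007],
       [ 0.0001, -0.2593,  0.9658, -0.1656],
       [ 0.    ,  0.    ,  0.    ,  1.    ]])}
{'clock': 0.15, 'joint_pos': array([-1.2085,  0.6157, -0.0126,  1.4245,  0.0081,  1.1034, -0.0404]), 'joint_velocities': array([-0.0012, -0.0022, -0.    , -0.0043,  0.0002, -0.0017, -0.0009]), 'tau': array([  0.001 , -45.9348,   0.2096, -16.5941,  -0.0611,   0.0181,
         0.0001]), 'tcp_pos': array([0.2461, 0.6009, 0.2177]), 'tool_rot': array([-0.0002,  0.1932,  0.9812, -0.001 ]), 'ft_force': array([ 0.2064, -0.7709, -0.2547]), 'moment': array([0.0104, 0.0251, 0.0183]), 'width': 0.9977776936295122}
```

View pics/scene0.png

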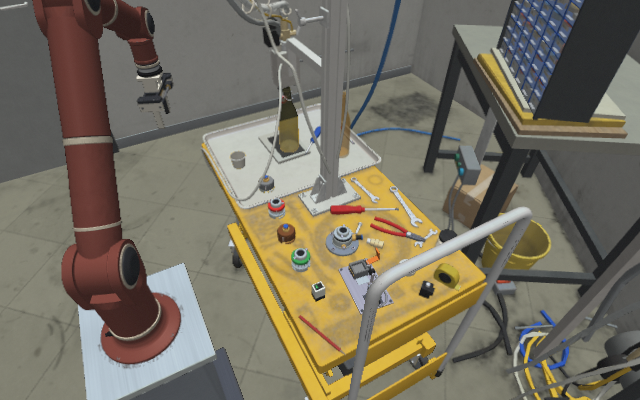

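View pics/top0.png

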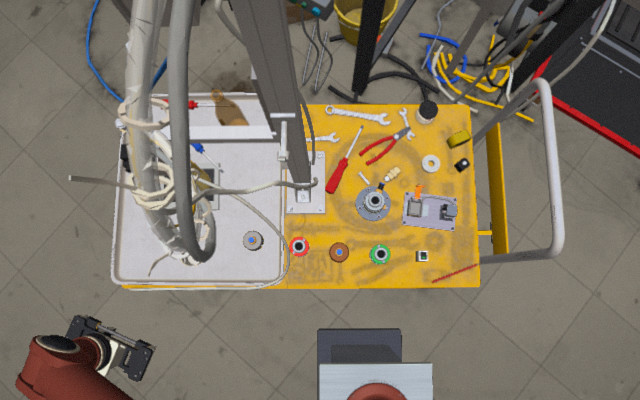

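View pics/wrist0.png

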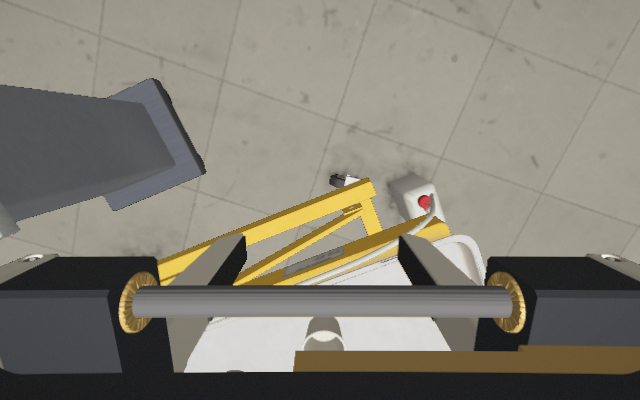

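The scene shows red (276,207), green (300,258), brown look-alike (286,233), grey head in the tray (267,184), cup (238,158) and column base (343,235). In the top view, the base is at (374,202), the relay at (423,256) and the panel at (430,210). I see no blue stage so far. I'll enlarge the crops next.

```bash
cat > h.py <<'E'
from rig import env
import cv2,numpy as np
from scipy.spatial.transform import Rotation as R
np.set_printoptions(precision=4,suppress=True)
def wR(q): return R.from_quat([q[1],q[2],q[3],q[0]])
def qw(r): x=r.as_quat(); return [x[3],x[0],x[1],x[2]]
def campose(n,s=None):
    m=env.camera_model(n)
    if n!='wrist': return m,m['pose']
    T=np.eye(4);T[:3,:3]=wR(s['tool_rot']).as_matrix();T[:3,3]=s['tcp_pos']
    return m,T@m['T_tool_cam']
def rays(m,P,uv):
    uv=np.array(uv,float).reshape(-1,1,2)
    n=cv2.undistortPoints(uv,m['intrinsics'],m['distortion']).reshape(-1,2)
    d=np.c_[n,np.ones(len(n))]@P[:3,:3].T
    return P[:3,3],d
def onplane(m,P,uv,z):
    o,d=rays(m,P,uv); return o+d*((z-o[2])/d[:,2])[:,None]
def deproj(m,P,uv,dep):
    o,d=rays(m,P,uv); return o+d*np.array(dep).reshape(-1,1)
def proj(m,P,pts):
    pts=np.array(pts,float).reshape(-1,3); c=(pts-P[:3,3])@P[:3,:3]
    return cv2.projectPoints(c,np.zeros(3),np.zeros(3),m['intrinsics'],m['distortion'])[0].reshape(-1,2)
def shot(n,name):
    s=env.sense(); p,d=env.capture(n); cv2.imwrite(f'pics/{name}.png',p); np.savez(f'pics/{name}.npz',d=d,pos=s['tcp_pos'],q=s['tool_rot'],p=p)
    m,P=campose(n,s); return p,d,m,P,s
def load(n,name):
    z=np.load(f'pics/{name}.npz'); m,P=campose(n,dict(tcp_pos=z['pos'],tool_rot=z['q'])); return z['p'],z['d'],m,P
def down(yaw): # tool y axis (jaw) at angle yaw from world +x ... tool x = (cos(yaw-90))..
    return R.from_euler('z',yaw)*R.from_euler('x',np.pi)
E
python3 - <<'E'
from h import *
t=cv2.imread('pics/top0.png')
cv2.imwrite('pics/topcrop.png',cv2.resize(t[140:300,230:480],None,fx=3.2,fy=3.2,interpolation=cv2.INTER_CUBIC))
t=cv2.imread('pics/scene0.png')
cv2.imwrite('pics/scenecrop.png',cv2.resize(t[140:320,220:470],None,fx=3.2,fy=3.2,interpolation=cv2.INTER_CUBIC))
d=np.load('pics/top0.npy'); m,P=campose('top')
for k,uv in dict(head=(253,240),red=(299,246),brown=(339,252),green=(380,254),base=(374,202),relay=(423,256),tape=(430,163),coil=(461,165),sock=(414,209),sw=(450,211),mast=(303,197)).items():
    print(k,deproj(m,P,[uv],d[uv[1],uv[0]])[0],d[uv[1],uv[0]])
E
```

```text
head [0.4953 0.3431 0.0585] 1.2045223
red [0.4785 0.215  0.0566] 1.2038658
brown [0.4617 0.104  0.0546] 1.2032049
green [ 0.4555 -0.0093  0.058 ] 1.1989717
base [0.6008 0.0049 0.062 ] 1.2180283
relay [ 0.4495 -0.13    0.0526] 1.2033819
tape [ 0.7293 -0.1734  0.001 ] 1.2988153
coil [ 0.7141 -0.256   0.0366] 1.2613035
sock [ 0.5869 -0.116   0.0195] 1.2579035
sw [ 0.5741 -0.2084  0.0647] 1.2112669
mast [0.623  0.2065 0.0211] 1.2618527
```

View pics/topcrop.png

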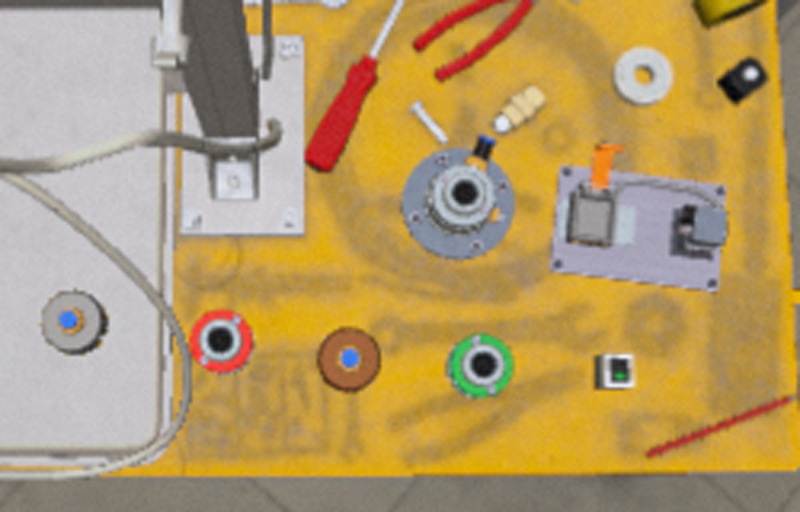

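View pics/scenecrop.png

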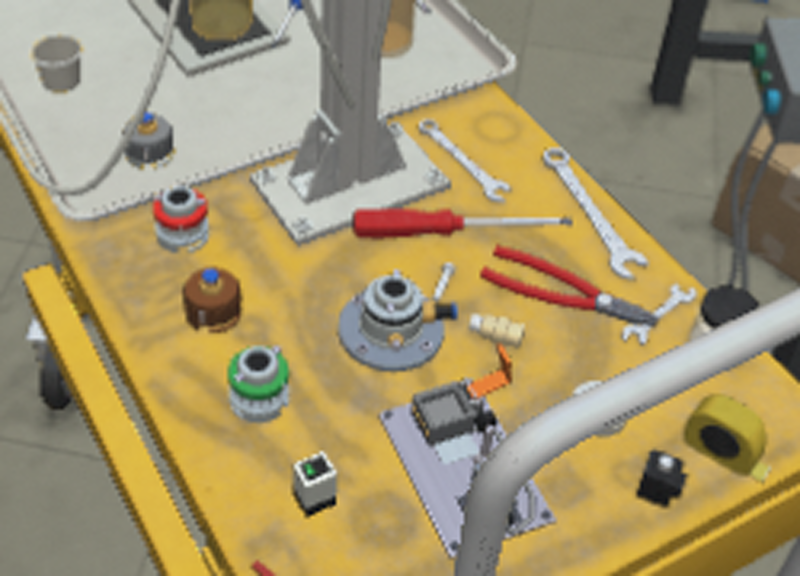

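Two stages lie here, green and red, and blue is absent. The brown cap is the decoy. Next I'll hover over green and look with the wrist camera.

```bash
cat >> h.py <<'E'
def quat_yaw(psi):
    """tool down, jaw (tool y) along world angle psi (tool x = psi+90deg)"""
    y=np.array([np.cos(psi),np.sin(psi),0]);z=np.array([0,0,-1.]);x=np.cross(y,z)
    return qw(R.from_matrix(np.c_[x,y,z]))
def yaw_of(s):
    y=wR(s['tool_rot']).as_matrix()[:,1]; return np.arctan2(y[1],y[0])
E
python3 - <<'E'
from h import *
d=np.load('pics/top0.npy'); m,P=campose('top')
v,u=np.mgrid[150:300:1,115:330:1]
uv=np.c_[u.ravel(),v.ravel()]; dd=d[uv[:,1],uv[:,0]]
X=deproj(m,P,uv,dd); k=(dd>0)&(X[:,2]>0.12)&(X[:,0]<0.7)
H=X[k]
for y0 in np.arange(0.1,0.7,0.05):
    q=H[(H[:,1]>=y0)&(H[:,1]<y0+0.05)]
    if len(q): i=q[:,0].argmin(); print(round(y0,2),'minx pt',q[i],'min z',q[q[:,2].argmin()])
c=env.sense(); print(yaw_of(c))
j=env.solve_ik([0.455,-0.009,0.17],quat_yaw(0.0)); print(j)
env.movep([0.40,0.28,0.25],quat_yaw(0.6))
env.movep([0.455,-0.009,0.17],quat_yaw(0.0))
shot('wrist','w1'); s=env.sense(); print(s['clock'],s['joint_pos'],s['tcp_pos'])
E
```

```text
0.15 minx pt [0.5773 0.1998 0.6109] min z [0.6506 0.1877 0.1253]
0.2 minx pt [0.4248 0.2394 0.1213] min z [0.4274 0.2395 0.1208]
0.25 minx pt [0.4153 0.29   0.7366] min z [0.4897 0.2507 0.2201]
0.3 minx pt [0.3985 0.3229 0.8174] min z [0.5471 0.3003 0.3076]
0.35 minx pt [0.5425 0.35   0.5677] min z [0.5855 0.3644 0.3555]
0.4 minx pt [0.5769 0.4008 0.5528] min z [0.6022 0.4022 0.37  ]
0.45 minx pt [0.5818 0.4961 0.5136] min z [0.6445 0.4829 0.1214]
0.5 minx pt [0.5961 0.512  0.4937] min z [0.624  0.5199 0.2969]
1.1820415785538836
[-0.3187  0.4055  0.4014  2.0352 -0.2297  0.7434  0.2237]
2.7083 [-0.3102  0.4037  0.384   2.0338 -0.2212  0.7423  0.2138] [ 0.4556 -0.0069  0.1702]
```

View pics/w1.png

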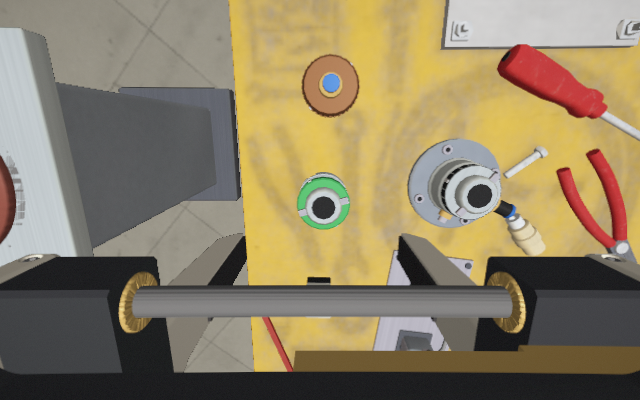

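The wrist view shows green at (323,205), brown at (330,85) and the base at (455,185), with lugs visible on both spigots. Zooming in.

```bash
python3 - <<'E'
from h import *
p,d,m,P=load('wrist','w1')
a=cv2.resize(p[160:245,280:370],(540,510),interpolation=cv2.INTER_CUBIC)
b=cv2.resize(p[120:255,395:545],None,fx=4,fy=4,interpolation=cv2.INTER_CUBIC)
cv2.imwrite('pics/z1.png',a);cv2.imwrite('pics/z2.png',b)
for uv in [(323,207),(312,207),(336,207),(320,181),(478,192),(470,193),(490,192),(420,190),(323,185)]:
    print(uv,deproj(m,P,[uv],d[uv[1],uv[0]])[0])
E
```

```text
(323, 207) [ 0.4572 -0.0124  0.0555]
(312, 207) [ 0.4463 -0.0124  0.0556]
(336, 207) [ 0.4702 -0.0122  0.0562]
(320, 181) [0.4541 0.0119 0.0446]
(478, 192) [0.6049 0.0052 0.0634]
(470, 193) [0.5981 0.0039 0.0622]
(490, 192) [0.6172 0.0049 0.0617]
(420, 190) [ 0.5688 -0.0048  0.0079]
(323, 185) [0.4572 0.0076 0.044 ]
```

View pics/z1.png

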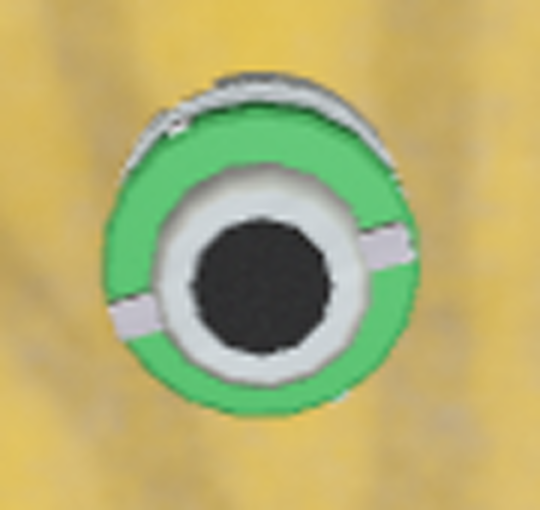

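View pics/z2.png

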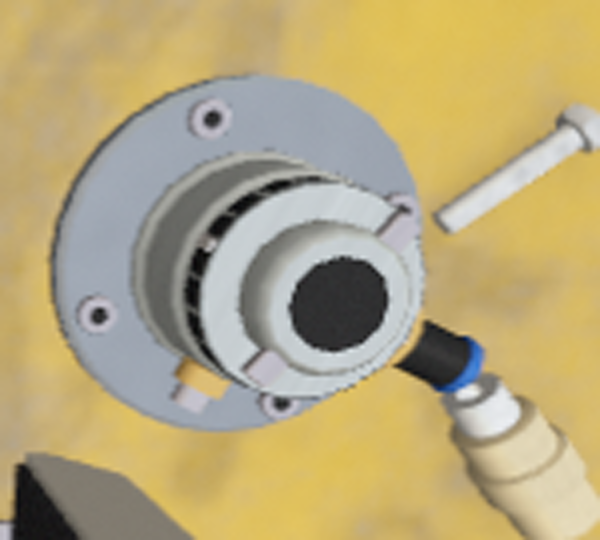

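```bash
cat >> h.py <<'E'
def disc(p,m,P,guess,z,r=0.011):
    """centre of the dark bore disc at height z near guess(xy)"""
    c=proj(m,P,[[guess[0],guess[1],z]])[0]
    g=p.max(2); mask=(g<75).astype(np.uint8)
    n,l,st,ce=cv2.connectedComponentsWithStats(mask)
    best=None
    for i in range(1,n):
        if st[i,4]<60: continue
        w,h=st[i,2],st[i,3]
        if max(w,h)>1.6*min(w,h): continue
        dd=np.hypot(*(ce[i]-c))
        if best is None or dd<best[0]: best=(dd,i)
    i=best[1]
    return onplane(m,P,[ce[i]],z)[0],ce[i],st[i,4]
def lugs(p,m,P,c,z,r0=0.0205,r1=0.0255):
    """lug direction: pinkish (B-G>5, R-G>0) pixels on annulus at height z"""
    c=np.array(c[:2]); cc=proj(m,P,[[c[0],c[1],z]])[0].astype(int)
    v,u=np.mgrid[cc[1]-60:cc[1]+60,cc[0]-60:cc[0]+60]; v=v.ravel();u=u.ravel()
    k=(v>=0)&(v<400)&(u>=0)&(u<640); u=u[k];v=v[k]
    X=onplane(m,P,np.c_[u,v],z)[:,:2]-c; rr=np.hypot(*X.T)
    col=p[v,u].astype(int)
    k=(rr>r0)&(rr<r1)&(col[:,0]-col[:,1]>4)&(col[:,2]-col[:,1]>-2)&(col[:,1]>110)
    X=X[k]; a=np.arctan2(X[:,1],X[:,0])
    # double-angle mean
    d=np.angle(np.mean(np.exp(2j*a)))/2; coh=abs(np.mean(np.exp(2j*a)))
    return d,coh,len(a),a
E
python3 - <<'E'
from h import *
p,d,m,P=load('wrist','w1')
for n,g,zs in [('green',(0.457,-0.012),0.044),('base',(0.605,0.004),0.050)]:
    c,uv,ar=disc(p,m,P,g,zs+0.012); L=lugs(p,m,P,c,zs+0.008)
    print(n,c,uv,ar,np.degrees(L[0]),L[1:3]); print(np.histogram(np.degrees(L[3]),np.arange(-180,181,20))[0])
# colors
print(p[200,345],p[213,302],p[int(120+230/4),int(395+400/4)],p[120+365//4,395+265//4],p[195,310])
E
```

```text
green [ 0.4575 -0.0126  0.056 ] [323.2718 207.3351] 379 16.143624508876734 (np.float64(0.9889953201793249), 52)
[17  9  0  0  0  0  0  0  0 22  4  0  0  0  0  0  0  0]
base [0.6075 0.0014 0.062 ] [479.3712 195.5824] 431 51.088784126943224 (np.float64(0.9842439501354084), 63)
[ 0  0 28  2  0  0  0  0  0  0  0 33  0  0  0  0  0  0]
[199 188 190] [201 190 192] [198 187 189] [201 191 193] [153 158 158]
```

The measurements check out. Green's lug line is at 16° and the base's at 51°, and the marks agree with both. To remove the wrist-camera bias I'll view the base from two tool yaws half a turn apart.

```bash
cat >> h.py <<'E'
def goto(p,psi,v=None):
    q=quat_yaw(psi)
    if v: env.move_l(list(p),q,v)
    else: env.movep(list(p),q)
E
python3 - <<'E'
from h import *
for i,psi in enumerate([-np.pi/2,np.pi/2]):
    goto([0.607,0.001,0.185],psi); env.hold(0.4)
    p,d,m,P,s=shot('wrist',f'b{i}')
    c,uv,ar=disc(p,m,P,(0.607,0.001),0.062); L=lugs(p,m,P,c,0.058)
    print(s['tcp_pos'],s['joint_pos'],np.degrees(yaw_of(s)),s['clock'])
    print(c,uv,ar,np.degrees(L[0]),L[1:3])
E
```

```text
[0.6069 0.0009 0.1851] [-0.498   0.6999  0.8141  1.6153 -0.5619  1.0749 -1.0971] -90.01214726720967 4.3
[0.6075 0.0008 0.062 ] [322.2747 198.7198] 364 49.75914260050104 (np.float64(0.9672439590291486), 57)
[0.607 0.001 0.185] [-0.4983  0.7003  0.8142  1.615  -0.5619  1.075  -1.0972] -89.99870207245957 5.0
[0.6075 0.0008 0.062 ] [322.3994 198.8678] 363 49.62722184175912 (np.float64(0.9723687228084407), 61)
```

movep treats a half turn as the same pose, so I'll turn joint 7 directly.

```bash
python3 - <<'E'
from h import *
j=np.array(env.sense()['joint_pos']); j[6]+=np.pi
env.move_joints(list(j)); env.hold(0.4)
p,d,m,P,s=shot('wrist',f'b2')
c,uv,ar=disc(p,m,P,(0.607,0.001),0.062); L=lugs(p,m,P,c,0.058)
print(s['tcp_pos'],s['joint_pos'],np.degrees(yaw_of(s)),s['clock'])
print(c,uv,ar,np.degrees(L[0]),L[1:3])
E
```

```text
[0.607 0.001 0.185] [-0.4983  0.7003  0.8142  1.6151 -0.5619  1.075   2.0443] 90.0004723158138 8.1
[0.6072 0.0013 0.062 ] [321.4022 199.0551] 363 50.19704948805222 (np.float64(0.9738511097498959), 57)
```

View pics/b2.png

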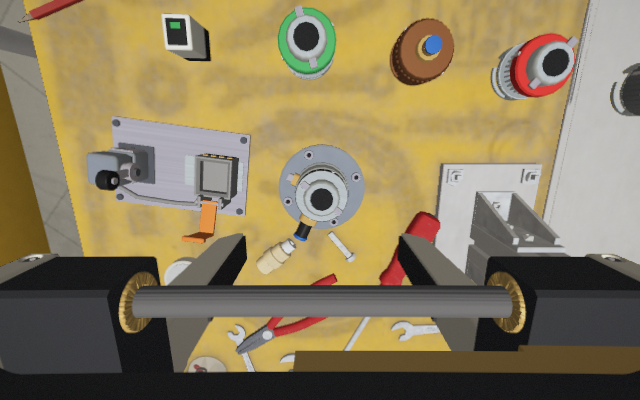

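View pics/b0.png

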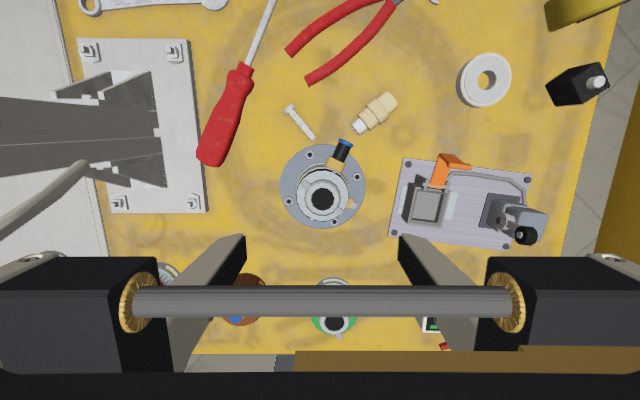

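The two half-turn views agree within 0.25 mm: base centre (0.6073, 0.0011), lug line 50°. b2 shows green (307,40), relay (180,35), red (545,65) and socket (215,180). Next I'll measure green and red from b2 and grasp green.

```bash
cat >> h.py <<'E'
BASE=np.array([0.6073,0.0011]); LUG=np.radians(50.0)
def lower(z,step=0.002,v=0.04,fmax=12):
    """straight down in steps until z or upward force change"""
    s=env.sense(); f0=s['ft_force'][2]; x,y=s['tcp_pos'][:2]; q=list(s['tool_rot']); zc=s['tcp_pos'][2]
    while zc>z+1e-5:
        zc=max(z,zc-step); env.move_l([x,y,zc],None,v); s=env.sense()
        if abs(s['ft_force'][2]-f0)>fmax: break
    return s['tcp_pos'][2],s['ft_force']-np.array([0,0,f0]),s
def turn(dq,step=np.radians(4),mmax=0.6):
    """turn joint 7 by dq; stop at moment limit"""
    s=env.sense(); j=np.array(s['joint_pos']);m0=s['moment'][2]; q0=j[6]; t=0
    while abs(t)<abs(dq)-1e-6:
        t=np.sign(dq)*min(abs(dq),abs(t)+step); j[6]=q0+t; env.move_joints(list(j)); s=env.sense()
        if abs(s['moment'][2]-m0)>mmax: break
    return np.degrees(t),np.degrees(s['joint_pos'][6]-q0),s['moment'][2]-m0,s
E
python3 - <<'E'
from h import *
p,d,m,P=load('wrist','b2')
for n,g,zs in [('green',(0.457,-0.012),0.044),('red',(0.478,0.215),0.044)]:
    c,uv,ar=disc(p,m,P,g,zs+0.012); L=lugs(p,m,P,c,zs+0.008)
    print(n,c,uv,ar,np.degrees(L[0]),L[1:3])
# fresh look from a hover over green
goto([0.457,-0.0126,0.17],np.radians(-55)); env.hold(0.3)
p,d,m,P,s=shot('wrist','g0'); c,uv,ar=disc(p,m,P,(0.457,-0.012),0.056); L=lugs(p,m,P,c,0.052)
print(c,uv,np.degrees(L[0]),L[1:3],np.degrees(yaw_of(s)))
goto([c[0],c[1],0.11],np.radians(-55))
env.move_l([c[0],c[1],0.009],None,0.12)
print(env.sense()['ft_force'])
env.command_gripper(0.0,25); s=env.sense(); print(s['width'],s['ft_force'],s['tcp_pos'],s['joint_pos'],np.degrees(yaw_of(s)),s['clock'])
np.save('g.npy',[c[0],c[1],L[0],yaw_of(s)])
E
```

```text
green [ 0.4571 -0.0129  0.056 ] [305.8375  35.9097] 554 16.378345173581852 (np.float64(0.9896175747860532), 78)
red [0.4795 0.2151 0.056 ] [555.2373  62.1262] 531 -37.60453872163047 (np.float64(0.9853446278493232), 73)
[ 0.4576 -0.0129  0.056 ] [322.4496 201.5426] 16.349466499166716 (np.float64(0.990078165031945), 52) -54.99293150947084
[ 0.0258 -0.8133  0.929 ]
0.6026178368503013 [-0.9012 -0.0549  1.0971] [ 0.4576 -0.0129  0.0091] [-0.515   0.8364  0.7897  2.1728 -1.1182  0.6263  0.1496] -54.99964319964212 12.4417
```

```bash
python3 - <<'E'
from h import *
gx,gy,L,psi=np.load('g.npy')
s=env.sense(); env.move_l([gx,gy,0.14],None,0.2)
tgt=psi+(LUG-(L-np.radians(76)))
print('tgt',np.degrees(tgt))
goto([BASE[0],BASE[1],0.14],tgt); env.hold(0.2); s=env.sense(); print(np.degrees(yaw_of(s)),s['joint_pos'][6],s['tcp_pos'],s['width'])
env.move_l([BASE[0],BASE[1],0.076],None,0.1); env.hold(0.2)
z,f,s=lower(0.0590,0.002); print(z,f,s['clock'],s['tcp_pos'])
shot('scene','s1')
cv2.imwrite('pics/s1z.png',cv2.resize(cv2.imread('pics/s1.png')[170:290,280:430],None,fx=4,fy=4,interpolation=cv2.INTER_CUBIC))
E
```

```text
tgt 54.65089030119117
54.63280258395215 1.2519207669846508 [0.6068 0.0012 0.1397] 0.5992408599085413
0.05912136656129362 [ 0.9357  0.5597 -0.1304] 17.9417 [0.6082 0.001  0.0591]
```

View pics/s1z.png

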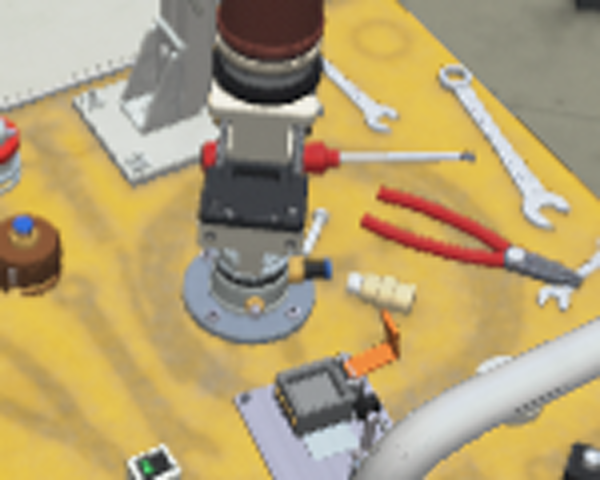

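The stage went down freely to its 59 mm seat, so the slots found the lugs. I'll press gently and turn clockwise.

```bash
python3 - <<'E'
from h import *
z,f,s=lower(0.0575,0.0005,fmax=4); print(z,f)
r=turn(np.radians(-84)); print(r[:3],r[3]['joint_pos'][6],np.degrees(yaw_of(r[3])),r[3]['width'],r[3]['ft_force'],r[3]['clock'])
E
```

```text
0.059113492602808446 [-2.3781  0.6996  5.113 ]
(np.float64(-84.0), np.float64(-83.81538842227596), np.float64(0.6035651155839992)) -0.15944066098426624 -29.19309399276121 0.5983025023972341 [-4.177  -2.1557  4.5259] 23.4917
```

```bash
python3 - <<'E'
from h import *
env.command_gripper(1.0); s=env.sense(); x,y=s['tcp_pos'][:2]
env.move_l([x,y,0.13],None,0.2)
goto([BASE[0],BASE[1],0.225],yaw_of(s)); env.hold(0.3)
p,d,m,P,s=shot('wrist','g1'); c,uv,ar=disc(p,m,P,BASE,0.106); L=lugs(p,m,P,c,0.102)
print(c,uv,ar,np.degrees(L[0]),L[1:3],d[int(uv[1]),int(uv[0])],deproj(m,P,[uv],d[int(uv[1]),int(uv[0])]),s['clock'])
cv2.imwrite('pics/g1z.png',cv2.resize(p[110:290,230:410],None,fx=3,fy=3,interpolation=cv2.INTER_CUBIC))
E
```

```text
[0.6078 0.0012 0.106 ] [323.1852 200.3333] 378 51.69405252522695 (np.float64(0.989577070632687), 53) 0.29125583 [[0.6078 0.0013 0.1064]] 25.55
```

View pics/g1z.png

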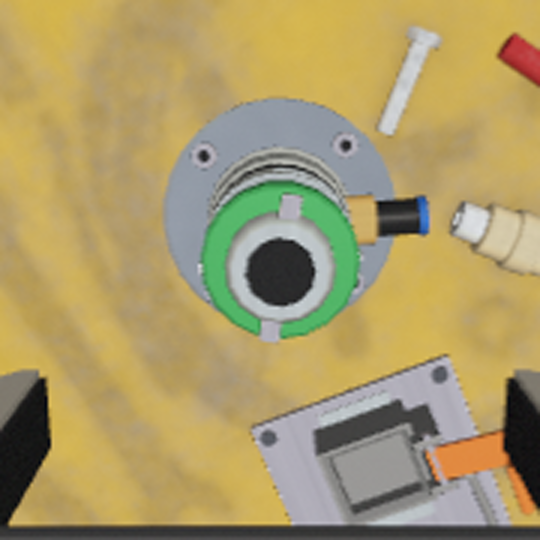

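View pics/g1.png

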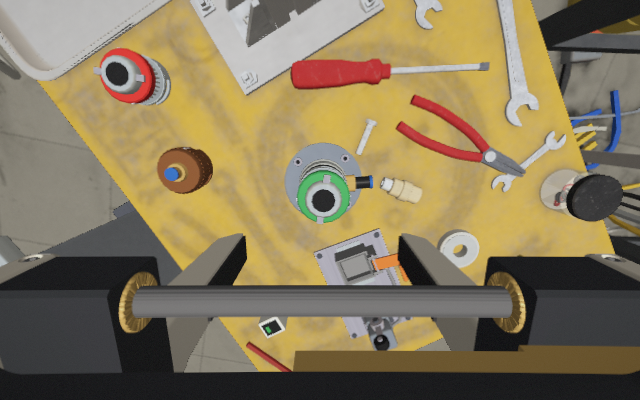

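Green is locked: lugs at 51.7° against the base's 50°, top at 106 mm as it should be, and centred within 0.5 mm. Before going to red I'll check where the hanging hose is.

```bash
python3 - <<'E'
from h import *
p=cv2.imread('pics/top0.png'); d=np.load('pics/top0.npy'); m,P=campose('top')
cv2.imwrite('pics/hz.png',cv2.resize(p[160:300,200:330],None,fx=5,fy=5,interpolation=cv2.INTER_CUBIC)[:600])
v,u=np.mgrid[180:292,200:330]; uv=np.c_[u.ravel(),v.ravel()]; dd=d[uv[:,1],uv[:,0]]
X=deproj(m,P,uv,dd); k=(dd>0)&(X[:,2]>0.03)&(X[:,2]<0.45)&(X[:,0]<0.62)
X=X[k]
o=X[np.lexsort((X[:,0],np.round(X[:,1],2)))]
for y0 in np.arange(0.2,0.45,0.02):
    q=X[(X[:,1]>=y0)&(X[:,1]<y0+0.02)&(X[:,2]>0.075)]
    if len(q):
        i=np.linspace(0,len(q)-1,6).astype(int); print(round(y0,2),len(q)); print(q[np.argsort(q[:,2])][i])
E
```

```text
0.2 55
[[0.5773 0.2037 0.382 ]
 [0.5793 0.2022 0.4031]
 [0.5787 0.2072 0.416 ]
 [0.5722 0.2121 0.4277]
 [0.5754 0.213  0.4412]
 [0.5755 0.2141 0.4499]]
0.22 58
[[0.4251 0.2377 0.1099]
 [0.4372 0.2354 0.139 ]
 [0.4492 0.2363 0.159 ]
 [0.4587 0.2329 0.1703]
 [0.4653 0.2367 0.185 ]
 [0.4836 0.2399 0.2055]]
0.24 103
[[0.3962 0.2594 0.0752]
 [0.4095 0.2468 0.0966]
 [0.4422 0.2402 0.1434]
 [0.4851 0.2485 0.2171]
 [0.5003 0.2516 0.2351]
 [0.5057 0.2591 0.2529]]
0.26 50
[[0.504  0.2622 0.2464]
 [0.51   0.2611 0.2567]
 [0.5138 0.2649 0.2643]
 [0.5177 0.2688 0.2705]
 [0.5239 0.2772 0.2771]
 [0.5252 0.2762 0.2848]]
0.28 50
[[0.5238 0.2817 0.278 ]
 [0.5294 0.2849 0.2878]
 [0.531  0.2842 0.2933]
 [0.5416 0.2926 0.2988]
 [0.5408 0.2939 0.3047]
 [0.5443 0.2997 0.3112]]
0.3 47
[[0.5471 0.3003 0.3076]
 [0.546  0.3035 0.3149]
 [0.5475 0.3072 0.3197]
 [0.5514 0.311  0.3236]
 [0.5575 0.315  0.3268]
 [0.5566 0.3183 0.3327]]
0.32 46
[[0.5549 0.321  0.3298]
 [0.5605 0.3266 0.3356]
 [0.5624 0.3306 0.3379]
 [0.564  0.33   0.3408]
 [0.5656 0.3381 0.3443]
 [0.5709 0.3389 0.3514]]
0.34 10
[[0.5676 0.3421 0.3459]
 [0.5695 0.3419 0.3474]
 [0.5693 0.346  0.3484]
 [0.5712 0.3458 0.3497]
 [0.571  0.3498 0.351 ]
 [0.5829 0.3595 0.3575]]
0.36 31
[[0.5855 0.3644 0.3555]
 [0.5823 0.3716 0.3607]
 [0.584  0.3711 0.363 ]
 [0.588  0.3752 0.3646]
 [0.5877 0.3726 0.3663]
 [0.5849 0.3781 0.3691]]
0.38 40
[[0.5903 0.3924 0.3647]
 [0.5853 0.3807 0.3676]
 [0.587  0.3824 0.3695]
 [0.5911 0.3908 0.3709]
 [0.5906 0.3944 0.3732]
 [0.596  0.3995 0.3785]]
0.4 6
[[0.5953 0.4056 0.372 ]
 [0.593  0.4011 0.3723]
 [0.5951 0.4012 0.3725]
 [0.5951 0.4033 0.3726]
 [0.5969 0.405  0.3743]
 [0.5966 0.4024 0.3759]]
```

View pics/hz.png

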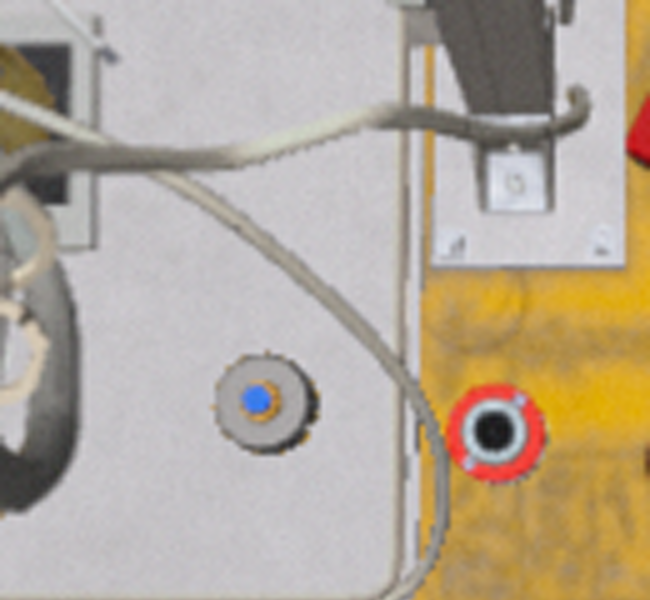

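The hose hangs about 25 mm beside red at (0.48, 0.24, 0.20), so a vertical grasp overlaps it. It isn't listed as an obstacle, so it is probably just decoration. To be safe I'll come down slowly with the jaws along x, watching the force.

```bash
python3 - <<'E'
from h import *
goto([0.47,0.10,0.24],0.0)
env.move_l([0.479,0.205,0.20],None,0.15); env.hold(0.3)
p,d,m,P,s=shot('wrist','r0'); c,uv,ar=disc(p,m,P,(0.4795,0.2151),0.056); L=lugs(p,m,P,c,0.052)
print(c,uv,ar,np.degrees(L[0]),L[1:3],np.degrees(yaw_of(s)),s['joint_pos'],s['ft_force'],s['clock'])
np.save('r.npy',[c[0],c[1],L[0]])
E
```

```text
Traceback (most recent call last):
  File "h.py", line 49, in disc
    i=best[1]
      ~~~~^^^
TypeError: 'NoneType' object is not subscriptable
```

View pics/r0.png

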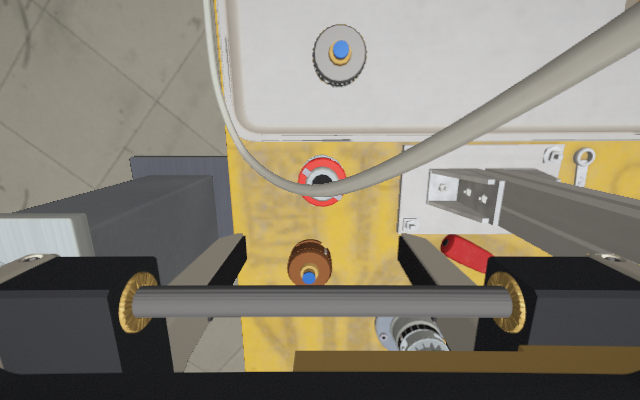

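The hose crosses the view of red at (320,185). The grey head is clear at (340,50). I'll take red from the earlier free views b2 and g1 and check it against the red collar's outline.

```bash
python3 - <<'E'
from h import *
for n in ['b2','g1']:
    p,d,m,P=load('wrist',n)
    c,uv,ar=disc(p,m,P,(0.4795,0.2151),0.056); L=lugs(p,m,P,c,0.052)
    print(n,c,uv,ar,np.degrees(L[0]),L[1:3])
p,d,m,P=load('wrist','r0')
b=p.astype(int); mk=((b[:,:,2]>150)&(b[:,:,1]<110)&(b[:,:,0]<110)).astype(np.uint8)
mk[:130]=0;mk[215:]=0;mk[:,:280]=0;mk[:,360:]=0
pts=cv2.findNonZero(mk); h=cv2.convexHull(pts); (x,y),r=cv2.minEnclosingCircle(h); e=cv2.fitEllipse(h); print(e,x,y,r, onplane(m,P,[e[0],(x,y)],0.044), env.sense()['ft_force'])
E
```

```text
b2 [0.4786 0.215  0.056 ] [555.2373  62.1262] 531 -37.641770292132584 (np.float64(0.9853444490707881), 73)
g1 [0.4802 0.2151 0.056 ] [116.6247  73.365 ] 389 -37.62262860913384 (np.float64(0.9888183288507699), 55)
((321.7241516113281, 181.69520568847656), (47.9866828918457, 48.69733810424805), 11.805575370788574) 321.7690734863281 181.6772003173828 24.548093795776367 [[0.4796 0.2168 0.044 ]
 [0.4797 0.2168 0.044 ]] [ 0.3224  0.4358 -0.1542]
```

```bash
python3 - <<'E'
from h import *
for i in range(2): print(env.camera_model('wrist')['T_tool_cam'][:3], env.camera_model('wrist')['intrinsics'][0])
p,d,m,P=load('wrist','b2'); print(disc(p,m,P,BASE,0.062)[0])
for n in ['b0','b1']:
    p,d,m,P=load('wrist',n); print(disc(p,m,P,BASE,0.062)[0])
E
```

```text
[[ 0.0012 -0.966  -0.2587  0.0721]
 [ 1.      0.0009  0.0014 -0.0001]
 [-0.0011 -0.2587  0.966  -0.1656]] [291.2677   0.     321.7297]
[[ 0.0012 -0.966  -0.2587  0.0721]
 [ 1.      0.0009  0.0014 -0.0001]
 [-0.0011 -0.2587  0.966  -0.1656]] [291.2677   0.     321.7297]
[0.6064 0.001  0.062 ]
[0.6078 0.     0.062 ]
[0.6078 0.     0.062 ]
```

The wrist calibration that's reported shifts slightly between calls, by about 1 mm, so from now on I'll store it with each picture. Now I'll descend on red slowly, watching forces.

```bash
sed -i "s/p=p)$/p=p)/; s/q=s\['tool_rot'\],p=p)/q=s['tool_rot'],p=p,T=env.camera_model('wrist')['T_tool_cam'])/" h.py; python3 - <<'E'
from h import *
env.move_l([0.4797,0.2155,0.19],None,0.05)
print(env.sense()['ft_force'])
z,f,s=lower(0.009,0.005,0.1,5); print(z,f,s['tau'],s['clock'])
if z<0.012:
    env.command_gripper(0.0,25); s=env.sense(); print(s['width'],s['ft_force'],s['tcp_pos'],s['joint_pos'],np.degrees(yaw_of(s)),s['clock'])
E
```

```text
[-0.3138 -0.6936  0.3247]
0.009054984683945787 [-0.0127 -0.3893 -0.6356] [  0.0052 -41.5008   3.0758  -7.7111  -0.0308   0.0061   0.0003] 37.2583
0.6015361162340485 [-0.4938 -0.0311  0.4336] [0.4795 0.2158 0.009 ] [-0.6158  0.7455  0.2338  1.9771 -0.3627  0.4587 -0.1146] 0.004131079077190351 37.9417
```

The hose gave no resistance. Red is gripped at 56 mm, and I'll take it to the column.

```bash
python3 - <<'E'
from h import *
env.move_l([0.4795,0.2155,0.16],None,0.15)
env.move_l([0.47,0.12,0.19],None,0.2)
tgt=np.radians(51-66.4)
x,y=0.6075,0.0011
goto([x,y,0.19],tgt); env.hold(0.3); s=env.sense(); print(np.degrees(yaw_of(s)),s['joint_pos'][6],s['tcp_pos'],s['width'])
env.move_l([x,y,0.120],None,0.1); env.hold(0.2)
z,f,s=lower(0.103,0.002); print(z,f,s['clock'],s['tcp_pos'])
if z<0.1045:
    z,f,s=lower(z-0.0015,0.0005,fmax=4); print(z,f)
    r=turn(np.radians(-84),np.radians(12)); print(r[:3],r[3]['joint_pos'][6],np.degrees(yaw_of(r[3])),r[3]['width'],r[3]['ft_force'],r[3]['clock'])
E
```

```text
-15.27159030026863 -0.025106464114468586 [0.607  0.0026 0.1902] 0.6027138561250889
0.10307669798900881 [0.5238 0.2497 1.154 ] 44.1083 [0.6082 0.0011 0.1031]
0.10304886446367097 [-1.6874  0.4687  4.4226]
(np.float64(-84.0), np.float64(-83.59592740252657), np.float64(0.535721628029471)) -1.4344954591548837 -98.9548778706695 0.6019403103567922 [ 0.2432 -0.8359  0.3227] 46.575
```

```bash
python3 - <<'E'
from h import *
env.command_gripper(1.0); s=env.sense(); x,y=s['tcp_pos'][:2]
env.move_l([x,y,0.18],None,0.2)
goto([BASE[0],BASE[1],0.27],yaw_of(s)); env.hold(0.3)
p,d,m,P,s=shot('wrist','r1'); c,uv,ar=disc(p,m,P,BASE,0.150); L=lugs(p,m,P,c,0.146)
print(c,uv,ar,np.degrees(L[0]),L[1:3],deproj(m,P,[uv],d[int(uv[1]),int(uv[0])]),s['clock'])
E
```

```text
[0.608  0.0014 0.15  ] [321.8271 198.641 ] 376 52.146766221287024 (np.float64(0.9866866734094819), 59) [[0.608  0.0014 0.1498]] 48.6417
```

View pics/r1.png

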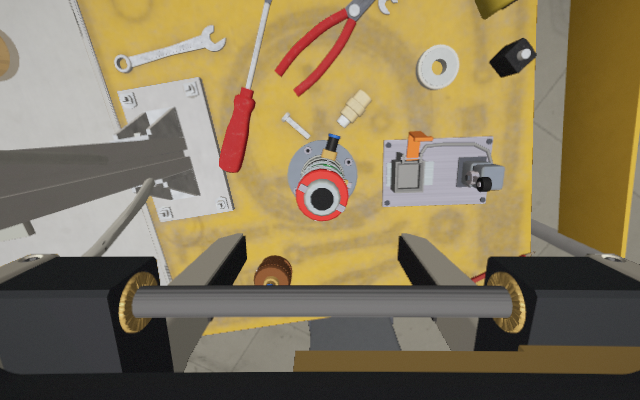

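Red is locked: top at 150 mm, lugs at 52°. Next I need the head's position and mark angle, starting with zooms of the existing pictures.

```bash
python3 - <<'E'
from h import *
p=cv2.imread('pics/r0.png'); a=cv2.resize(p[15:95,300:380],None,fx=5,fy=5,interpolation=cv2.INTER_CUBIC)
p=cv2.imread('pics/scene0.png'); b=cv2.resize(p[165:205,247:287],None,fx=10,fy=10,interpolation=cv2.INTER_CUBIC)
cv2.imwrite('pics/hd.png',np.hstack([a,b]))
E
```

```text
(no output)
```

View pics/hd.png

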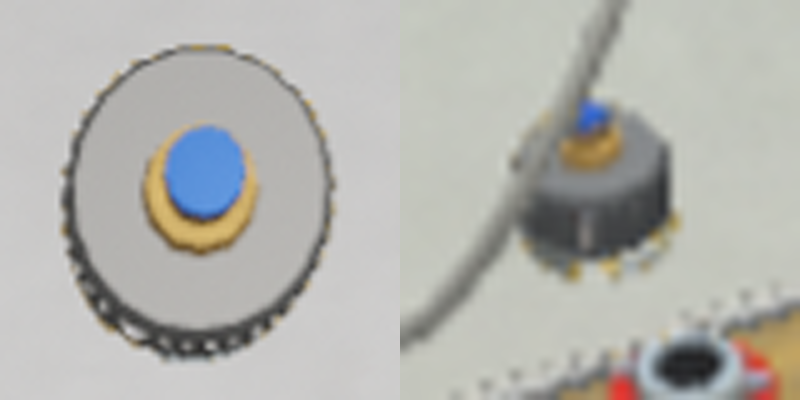

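There's a light mark on the head's side towards about -112°, seen faintly in both pictures. I'll take a tilted close view of that side to measure it.

```bash
cat >> h.py <<'E'
def fix_flip(j,Rm):
    """choose q7 so the tool x axis really matches Rm (undo half-turn equivalence): returns both candidates"""
    out=[]
    for k in (-np.pi,0,np.pi):
        q=np.array(j); q[6]+=k
        if abs(q[6])<2.8: out.append(q)
    return out
E
python3 - <<'E'
from h import *
p,d,m,P=load('wrist','r0')
z=np.load('pics/r0.npz'); 
# head centre from r0: brass foot/cap top ellipse. cap top outline at z=2.4+38
b=p.astype(int); 
v,u=50,340
blue=((b[:,:,0]>180)&(b[:,:,2]<120)).astype(np.uint8); n,l,st,ce=cv2.connectedComponentsWithStats(blue)
for i in range(1,n):
    if st[i,4]>40: print(ce[i],st[i], onplane(m,P,[ce[i]],0.0574)[0], deproj(m,P,[ce[i]],d[int(ce[i][1]),int(ce[i][0])])[0])
H=np.array([0.497,0.343,0.03])
psi=np.radians(150); 
for tilt in (20,25,30):
    Rm=wR(np.array(quat_yaw(psi))).as_matrix()
    dirv=-Rm[:,0]; n=np.cross([0,0,-1],dirv)
    Rt=R.from_rotvec(np.radians(tilt)*n).as_matrix()@Rm
    T=m['T_tool_cam']; fwd=Rt@T[:3,2]; 
    cam=H-fwd*0.24; tcp=cam-Rt@T[:3,3]
    q=env.solve_ik(list(tcp),qw(R.from_matrix(Rt)))
    print(tilt,fwd,cam,tcp,q)
E
```

```text
[340.6422  48.7598] [333  41  16  17 204] [0.4968 0.3476 0.0574] [0.4968 0.3477 0.0571]
[308.5    277.8333] [303 273  12  11 108] [0.4632 0.1046 0.0574] [0.4631 0.1033 0.0551]
20 [ 0.2854  0.4957 -0.8203] [0.4285 0.224  0.2269] [0.4897 0.3314 0.0956] [ 0.1365  0.8823 -1.1541  1.9971  1.2572  0.6967  0.9114]
25 [ 0.32    0.5557 -0.7673] [0.4202 0.2096 0.2142] [0.4868 0.3265 0.0942] [ 0.1807  0.8805 -1.1534  2.0765  1.4328  0.6011  0.7651]
30 [ 0.3522  0.6115 -0.7085] [0.4125 0.1962 0.2   ] [0.4841 0.3217 0.0922] [ 0.1323  0.7821 -0.9515  2.1546  1.7043  0.349   0.4966]
```

```bash
python3 - <<'E'
from h import *
m=env.camera_model('wrist'); T=m['T_tool_cam']
goto([0.47,0.12,0.25],0.0); s=env.sense(); j=np.array(s['joint_pos']); print(j,s['clock'])
j[6]+=np.radians(125); env.move_joints(list(j)); s=env.sense(); print(np.degrees(yaw_of(s)),s['tcp_pos'])
H=np.array([0.4968,0.3476,0.03])
for psi in (125,140):
  for tilt in (20,30):
    Rm=wR(np.array(quat_yaw(np.radians(psi)))).as_matrix()
    n=np.cross([0,0,-1],-Rm[:,0])
    Rt=R.from_rotvec(np.radians(tilt)*n).as_matrix()@Rm
    fwd=Rt@T[:3,2]; cam=H-fwd*0.29; tcp=cam-Rt@T[:3,3]
    q=env.solve_ik(list(tcp),qw(R.from_matrix(Rt)))
    print(psi,tilt,fwd,cam,tcp,q)
E
```

```text
[-0.3352  0.326   0.056   1.8392 -0.021   0.9762 -0.2728] 49.8417
124.8229095244666 [0.4707 0.1193 0.2501]
125 20 [ 0.4681  0.3287 -0.8203] [0.361  0.2523 0.2679] [0.4618 0.3237 0.1366] [-0.6953  0.4698  0.0502  2.088  -0.0334  0.2357  1.5582]
125 30 [ 0.5777  0.4054 -0.7085] [0.3293 0.23   0.2355] [0.4472 0.3135 0.1277] [ 0.0697  0.7291 -1.1471  2.2712  1.7485  0.736  -0.1442]
140 20 [ 0.3671  0.4386 -0.8203] [0.3903 0.2204 0.2679] [0.4692 0.3155 0.1366] [-0.4767  0.4802 -0.1372  2.0667 -0.1266  0.2649  1.9723]
140 30 [ 0.4531  0.5411 -0.7085] [0.3654 0.1907 0.2355] [0.4577 0.3018 0.1277] [ 0.2088  0.7419 -1.1452  2.2426  1.707   0.539   0.2603]
```

```bash
python3 - <<'E'
from h import *
env.move_joints([-0.4767,0.4802,-0.1372,2.0667,-0.1266,0.2649,1.9723]); env.hold(0.3)
p,d,m,P,s=shot('wrist','h0'); print(s['tcp_pos'],s['clock'])
H=proj(m,P,[[0.4968,0.3476,0.03]])[0]; print(H)
cv2.imwrite('pics/h0z.png',cv2.resize(p[130:290,230:410],None,fx=4,fy=4,interpolation=cv2.INTER_CUBIC)[:600])
E
```

```text
[0.4699 0.315  0.1372] 52.9167
[321.8082 203.4511]
```

View pics/h0z.png

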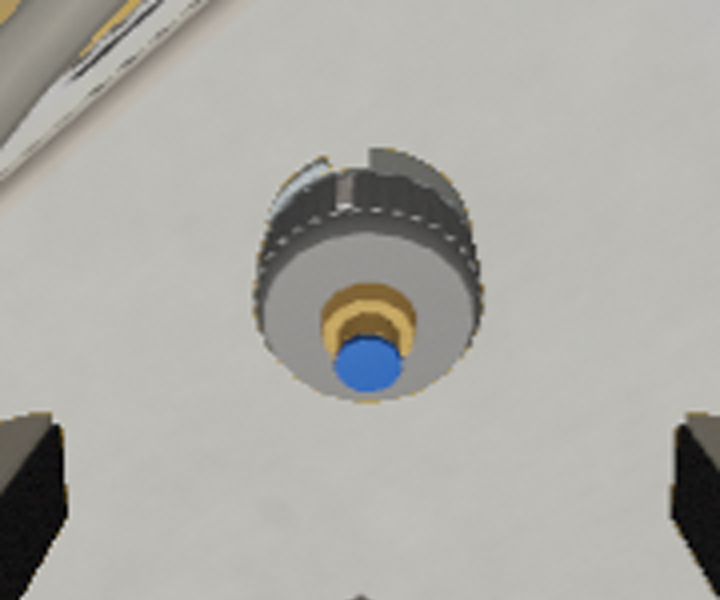

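The tilted view shows the head with its slot and white mark at about zoom (345,190), which is pixel (316,177). The blue nozzle tip is at (322,221). From these I'll compute the centre and mark angle.

```bash
python3 - <<'E'
from h import *
p,d,m,P=load('wrist','h0'); 
b=p.astype(int)
blue=((b[:,:,0]>150)&(b[:,:,2]<100)).astype(np.uint8); n,l,st,ce=cv2.connectedComponentsWithStats(blue); i=1+st[1:,4].argmax()
A=onplane(m,P,[ce[i]],0.0574)[0]; print('blue',ce[i],st[i,4],A, d[int(ce[i][1]),int(ce[i][0])], deproj(m,P,[ce[i]],d[int(ce[i][1]),int(ce[i][0])]))
print('cap',onplane(m,P,[(322.5,209.5)],0.0404))
# cap top: light grey region
g=p[150:240,280:370].astype(int); 
for c in (A[:2],):
    for uv in [(316.25,174),(316.25,177.5),(316.25,181)]:
        o,dv=rays(m,P,[uv]); dv=dv[0]
        a=dv[0]**2+dv[1]**2; w=o[:2]-c; bb=w@dv[:2]; cc=w@w-0.028**2
        t=(-bb-np.sqrt(bb*bb-a*cc))/a; X=o+t*dv; print(uv,X,np.degrees(np.arctan2(X[1]-c[1],X[0]-c[0])))
# slot edges at rim z=.0024..
E
```

```text
blue [321.6566 221.0422] 166 [0.4973 0.3481 0.0574] 0.2680871 [[0.4973 0.348  0.0575]]
cap [[0.4962 0.348  0.0404]]
(316.25, 174) [0.4837 0.3236 0.0182] -118.9685429125287
(316.25, 177.5) [0.4836 0.3236 0.0251] -119.21837361375515
(316.25, 181) [0.4835 0.3237 0.0317] -119.45828248603766
```

```bash
python3 - <<'E'
from h import *
j=np.array(env.sense()['joint_pos']); 
env.move_l([0.47,0.30,0.22],None,0.2)
j=np.array(env.sense()['joint_pos']); j[6]-=np.radians(140); env.move_joints(list(j))
goto([0.497,0.348,0.17],0.0); env.hold(0.3)
p,d,m,P,s=shot('wrist','h1'); print(s['tcp_pos'],s['joint_pos'],np.degrees(yaw_of(s)),s['clock'])
b=p.astype(int)
blue=((b[:,:,0]>150)&(b[:,:,2]<120)).astype(np.uint8); n,l,st,ce=cv2.connectedComponentsWithStats(blue)
for i in range(1,n):
    if st[i,4]>60: print(ce[i],st[i,4],onplane(m,P,[ce[i]],0.0574)[0])
cv2.imwrite('pics/h1z.png',cv2.resize(p[130:290,230:410],None,fx=4,fy=4,interpolation=cv2.INTER_CUBIC)[:600])
E
```

```text
[0.4973 0.3466 0.1711] [-0.6444  0.5919 -0.0009  1.6197  0.0009  0.9288 -0.6476] -0.11056707232371696 56.4333
[321.8371 200.3371] 178 [0.4978 0.3483 0.0574]
```

View pics/h1.png

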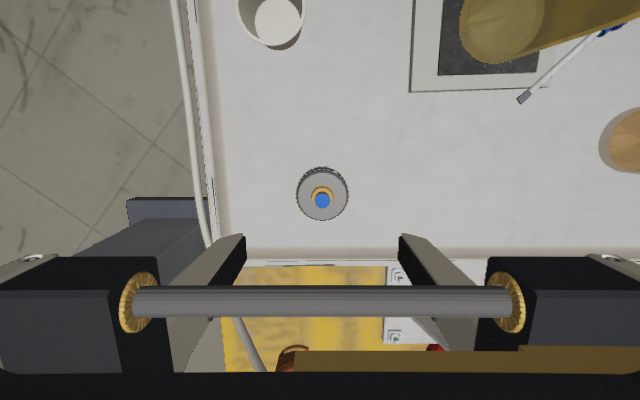

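```bash
python3 - <<'E'
from h import *
env.move_l([0.4975,0.3482,0.10],None,0.15)
z,f,s=lower(0.0115,0.01,0.1,5); print(z,f)
env.command_gripper(0.0,25); s=env.sense(); print(s['width'],s['ft_force'],s['tcp_pos'],s['joint_pos'][6],np.degrees(yaw_of(s)),s['clock'])
env.move_l([0.4975,0.345,0.20],None,0.2)
env.move_l([0.46,0.16,0.24],None,0.25)
p,d,m,P,s=shot('wrist','h2')
print(s['width'],s['clock'])
E
```

```text
0.011077287100774248 [ 0.1674 -0.4128 -0.0032]
0.5996302305110767 [ 0.4669 -0.686   0.0142] [0.498  0.3485 0.0116] -0.6509187321724983 0.0007433663188437542 60.0333
0.5973681050490058 62.05
```

View pics/h2.png

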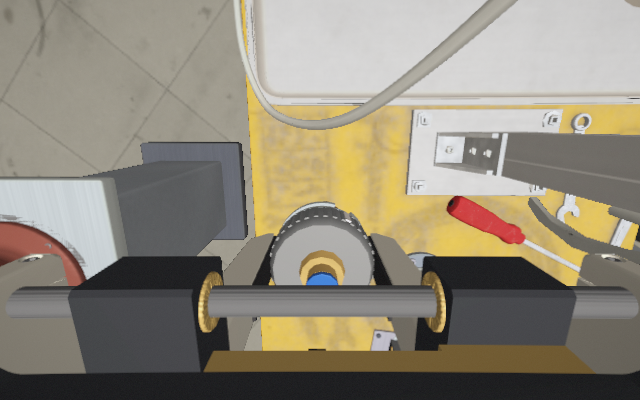

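The head is in hand, and its far mark is visible near (347,215). That lets me refine its angle in the grip.

```bash
python3 - <<'E'
from h import *
p,d,m,P=load('wrist','h2')
cv2.imwrite('pics/h2z.png',cv2.resize(p[190:300,260:390],None,fx=5,fy=5,interpolation=cv2.INTER_CUBIC))
s=np.load('pics/h2.npz'); tcp=s['pos']; rim=tcp[2]-0.009
c=tcp[:2]+np.array([-0.0,-0.0])
print(tcp)
for uv in [(347,213),(347,216),(345,212),(350,214)]:
    o,dv=rays(m,P,[uv]); dv=dv[0]
    a=dv[0]**2+dv[1]**2; w=o[:2]-c; bb=w@dv[:2]; cc=w@w-0.028**2
    t=(-bb-np.sqrt(bb*bb-a*cc))/a; X=o+t*dv; print(uv,X[2]-rim,np.degrees(np.arctan2(X[1]-c[1],X[0]-c[0])))
E
```

```text
[0.4599 0.1617 0.2396]
(347, 213) 0.013017106345939583 58.232550451419854
(347, 216) 0.020073757012245397 59.68047563389958
(345, 212) 0.013370427875804336 61.08233901051184
(350, 214) 0.010442564745085592 53.23345703840567
```

View pics/h2z.png

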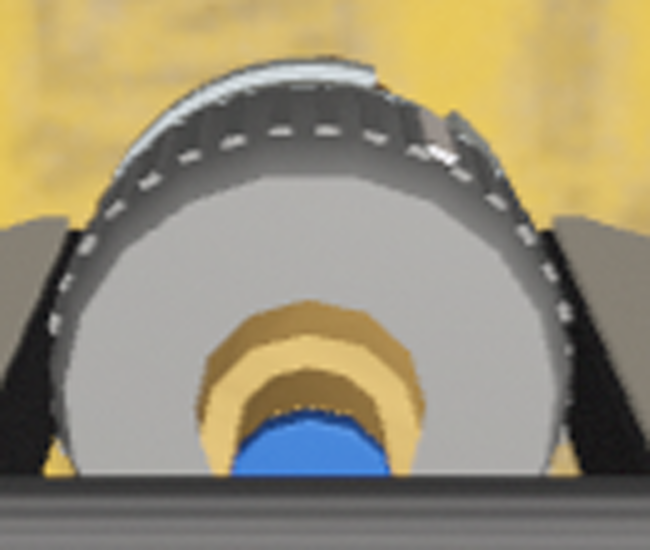

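The in-hand mark reads 60°, against 61° on the bench, so they agree. Placing the head.

```bash
python3 - <<'E'
from h import *
x,y=0.6077,0.0012
goto([x,y,0.24],np.radians(51-60.5)); env.hold(0.3); s=env.sense(); print(np.degrees(yaw_of(s)),s['joint_pos'][6],s['tcp_pos'],s['width'])
env.move_l([x,y,0.164],None,0.1); env.hold(0.2)
z,f,s=lower(0.147,0.002); print(z,f,s['clock'],s['tcp_pos'])
if z<0.149:
    z,f,s=lower(z-0.0015,0.0005,fmax=4); print(z,f)
    r=turn(np.radians(-84),np.radians(12)); print(r[:3],r[3]['joint_pos'][6],np.degrees(yaw_of(r[3])),r[3]['width'],r[3]['ft_force'],r[3]['clock'])
E
```

```text
-9.366720191942832 -0.1447656820304136 [0.6073 0.0027 0.2404] 0.5988423538412858
0.14719856588622351 [0.4263 0.516  1.3459] 66.6333 [0.6085 0.0012 0.1472]
0.14713660857046576 [-1.6442  0.382   6.2628]
(np.float64(-84.0), np.float64(-83.59215285913757), np.float64(0.6241729929764568)) -1.5925340167930262 -93.04605229263898 0.5976587025856168 [-0.0031 -0.3281  1.4079] 69.35
```

```bash
python3 - <<'E'
from h import *
env.command_gripper(1.0); s=env.sense(); x,y=s['tcp_pos'][:2]
env.move_l([x,y,0.225],None,0.2)
# hover towards relay; psi chosen 0
goto([0.52,-0.10,0.24],np.radians(-90)); env.hold(0.3)
p,d,m,P,s=shot('wrist','k0'); print(s['tcp_pos'],np.degrees(yaw_of(s)),s['joint_pos'],s['clock'])
E
```

```text
[ 0.5205 -0.0988  0.2395] -89.87012833264009 [ 0.0721  0.4074  0.1075  1.7432 -0.0511  0.9943 -1.3697] 71.575
```

View pics/k0.png

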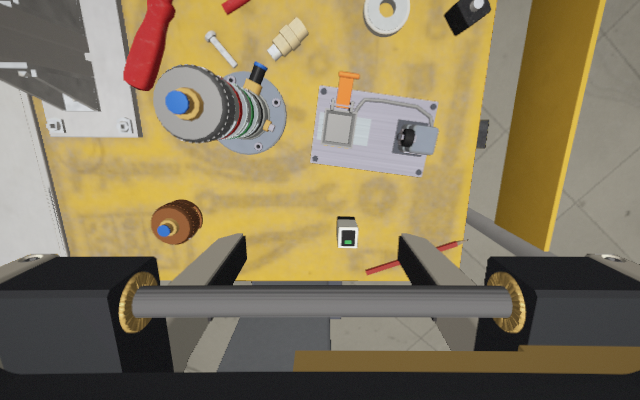

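```bash
python3 - <<'E'
from h import *
p,d,m,P=load('wrist','k0')
a=cv2.resize(p[55:165,150:290],None,fx=5,fy=5,interpolation=cv2.INTER_CUBIC)
b=cv2.resize(p[60:260,305:445],None,fx=3,fy=3,interpolation=cv2.INTER_CUBIC)
cv2.imwrite('pics/k0a.png',a); cv2.imwrite('pics/k0b.png',b)
E
```

```text
(no output)
```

View pics/k0a.png

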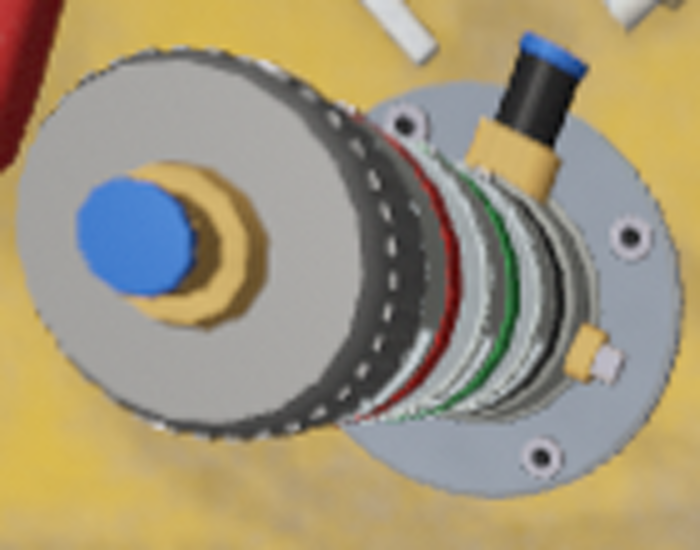

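View pics/k0b.png

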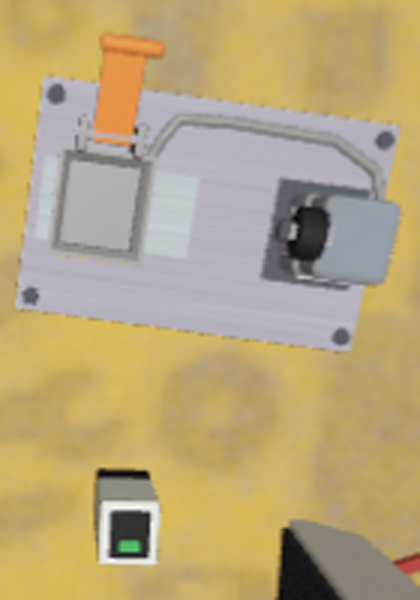

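The column looks complete with its head seated. The relay is at (347,235) and the socket pocket at (338,127), with the lever open behind it. Closer views of both come next.

```bash
python3 - <<'E'
from h import *
goto([0.45,-0.13,0.17],np.radians(-90)); env.hold(0.3)
p,d,m,P,s=shot('wrist','k1'); print(s['tcp_pos'],np.degrees(yaw_of(s)),s['clock'])
goto([0.585,-0.11,0.17],np.radians(-90)); env.hold(0.3)
p2,d2,m2,P2,s=shot('wrist','k2'); print(s['tcp_pos'],np.degrees(yaw_of(s)),s['clock'])
cv2.imwrite('pics/k1z.png',cv2.resize(p[150:250,270:380],None,fx=5,fy=5,interpolation=cv2.INTER_CUBIC))
cv2.imwrite('pics/k2z.png',cv2.resize(p2[100:260,250:450],None,fx=3.5,fy=3.5,interpolation=cv2.INTER_CUBIC))
E
```

```text
[ 0.4513 -0.1297  0.1706] -89.9275984115593 72.4167
[ 0.5842 -0.1106  0.1704] -90.06482331175098 73.375
```

View pics/k1z.png

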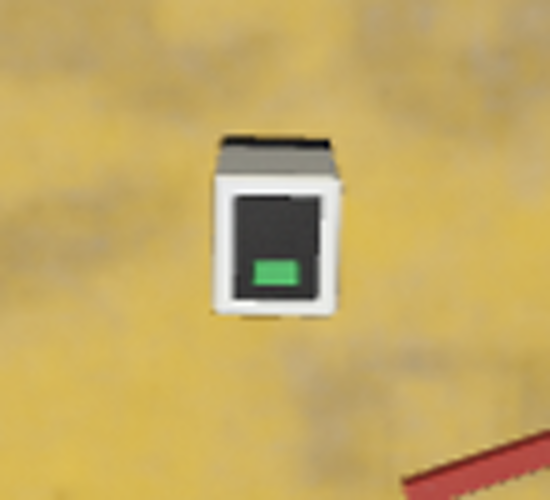

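View pics/k2z.png

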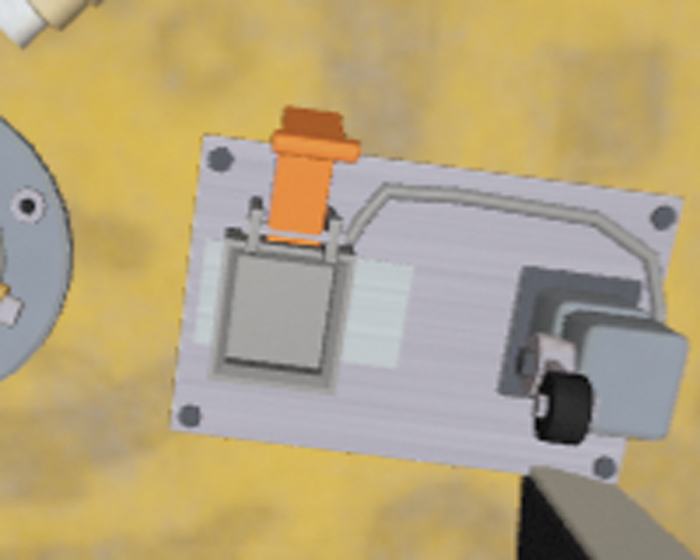

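```bash
python3 - <<'E'
from h import *
def corners(n,box,fn,eps=0.05):
    pass
p,d,m,P=load('wrist','k1')
b=p.astype(int); mk=((b.min(2)>170)).astype(np.uint8); mk[:,:300]=0;mk[:,350:]=0;mk[:170]=0;mk[230:]=0
cs,_=cv2.findContours(mk,cv2.RETR_EXTERNAL,cv2.CHAIN_APPROX_NONE); c=max(cs,key=cv2.contourArea)
uv=cv2.minAreaRect(c); q=cv2.boxPoints(uv); X=onplane(m,P,q,0.05); print(uv,cv2.contourArea(c)); print(X)
Xc=onplane(m,P,c.reshape(-1,2),0.05)[:,:2].astype(np.float32); print('relay',cv2.minAreaRect(Xc*1000))
print('hand', onplane(m,P,np.array([(217,178),(340,180),(335,315),(215,313)])/5+[270,150],0.05))
p,d,m,P=load('wrist','k2')
X=onplane(m,P,np.array([(228,240),(354,248),(332,388),(210,375)])/3.5+[250,100],0.034)
print('sock',X,X.mean(0)); 
for i in range(4): v=X[(i+1)%4]-X[i]; print(np.linalg.norm(v),np.degrees(np.arctan2(v[1],v[0])))
X=onplane(m,P,np.array([(203,133),(683,200),(615,485),(172,430)])/3.5+[250,100],0.008)
print('panel',X)
for i in range(4): v=X[(i+1)%4]-X[i]; print(np.linalg.norm(v),np.degrees(np.arctan2(v[1],v[0])))
for uv in [(330,185),(313,185),(349,185),(335,207),(327,208),(400,215),(433,200),(340,150)]:
    print(uv,deproj(m,P,[uv],d[uv[1],uv[0]])[0])
cv2.imwrite('pics/k2y.png',cv2.resize(p[160:215,300:360],None,fx=10,fy=10,interpolation=cv2.INTER_CUBIC))
E
```

```text
((325.0, 198.5), (27.0, 24.0), 90.0) 633.5
[[ 0.4668 -0.1205  0.05  ]
 [ 0.4669 -0.1444  0.05  ]
 [ 0.4388 -0.1449  0.05  ]
 [ 0.4387 -0.1203  0.05  ]]
relay ((452.8143005371094, -132.472900390625), (28.08281898498535, 24.354389190673828), 0.12608285248279572)
hand [[ 0.4662 -0.1209  0.05  ]
 [ 0.4659 -0.1455  0.05  ]
 [ 0.4377 -0.1449  0.05  ]
 [ 0.4381 -0.1203  0.05  ]]
sock [[ 0.6138 -0.1033  0.034 ]
 [ 0.6114 -0.1407  0.034 ]
 [ 0.5681 -0.1351  0.034 ]
 [ 0.5722 -0.0975  0.034 ]] [ 0.5914 -0.1191  0.034 ]
0.03752334268886164 -93.65014253498123
0.04369004097375469 172.57308705867646
0.03780015511866943 83.67777187375772
0.041948629954705205 -7.9067135833866224
panel [[ 0.6438 -0.0951  0.008 ]
 [ 0.6228 -0.2476  0.008 ]
 [ 0.5259 -0.235   0.008 ]
 [ 0.5458 -0.0834  0.008 ]]
0.15397206723741616 -97.82538346755224
0.09772390310260469 172.56367125577353
0.15286719122352949 82.54570045601511
0.09872760572160577 -6.797165145766236
(330, 185) [ 0.5939 -0.1192  0.0209]
(313, 185) [ 0.5964 -0.1009  0.0336]
(349, 185) [ 0.5963 -0.1389  0.0333]
(335, 207) [ 0.5715 -0.1245  0.0308]
(327, 208) [ 0.5714 -0.1158  0.0344]
(400, 215) [ 0.5548 -0.2027  0.0059]
(433, 200) [ 0.5879 -0.2165  0.0651]
(340, 150) [ 0.6337 -0.128   0.046 ]
```

View pics/k2y.png

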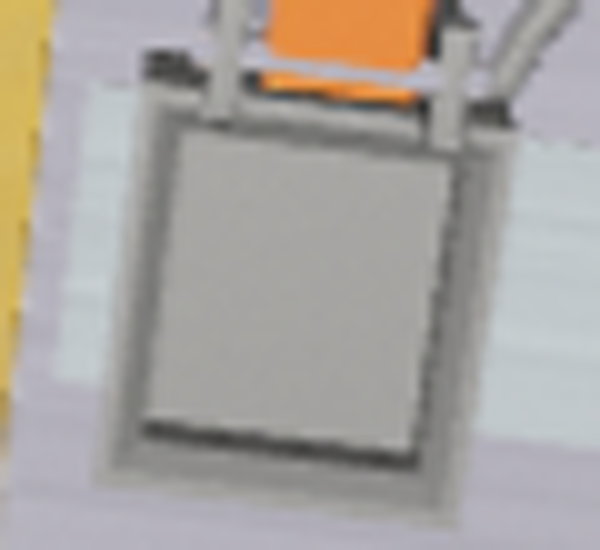

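```bash
python3 - <<'E'
from h import *
p,d,m,P=load('wrist','k2')
for nm,c,z in [('outer',[(143,90),(515,128),(458,525),(100,480)],0.034),('chamferouter',[(165,118),(500,150),(445,500),(122,465)],0.034),('floor',[(180,138),(452,160),(412,468),(145,438)],0.022)]:
    X=onplane(m,P,np.array(c)/10+[300-0.45,160-0.45],z); print(nm,X.mean(0))
    for i in range(4): v=X[(i+1)%4]-X[i]; print(round(np.linalg.norm(v),4),round(np.degrees(np.arctan2(v[1],v[0])),1))
E
```

```text
outer [ 0.5905 -0.1188  0.034 ]
0.0389 -95.9
0.0434 173.3
0.0389 82.6
0.0423 -6.7
chamferouter [ 0.5904 -0.1192  0.034 ]
0.0351 -95.5
0.0383 172.5
0.035 83.6
0.0377 -7.3
floor [ 0.5887 -0.1184  0.022 ]
0.0296 -94.7
0.0349 173.8
0.03 83.4
0.0339 -6.8
```

The socket pocket measures 34.4 × 29.8 mm against the true 34 × 30. Its centre is (0.5895, -0.1187) and its x axis is at -7°. The relay is at (0.4525, -0.1326), about 0°. I'll grasp and insert it.

```bash
python3 - <<'E'
from h import *
env.command_gripper(0.65)
goto([0.4525,-0.1326,0.12],np.radians(-90)); 
env.move_l([0.4525,-0.1326,0.07],None,0.1)
z,f,s=lower(0.021,0.01,0.1,5); print(z,f)
env.command_gripper(0.0,15); s=env.sense(); print(s['width']*93,s['ft_force'],s['tcp_pos'],np.degrees(yaw_of(s)),s['clock'])
env.move_l([0.4525,-0.1326,0.13],None,0.15)
goto([0.5895,-0.1187,0.13],np.radians(-97)); env.hold(0.3); s=env.sense(); print(np.degrees(yaw_of(s)),s['tcp_pos'])
env.move_l([0.5895,-0.1187,0.06],None,0.1); env.hold(0.2)
z,f,s=lower(0.043,0.002,fmax=6); print(z,f,s['tcp_pos'],s['clock'])
E
```

```text
0.020934880053953213 [-0.2416 -0.1554 -0.5132]
25.994627923778708 [0.174  0.4197 1.3882] [ 0.4535 -0.1326  0.0211] -90.00510587136488 77.3167
-97.06319005439713 [ 0.5886 -0.1192  0.1302]
0.04315478084785897 [ 0.6582 -1.0048  1.3313] [ 0.5899 -0.1188  0.0432] 82.4
```

Gripped at 26.0 mm and lowered to 43 mm with only a small force, so the relay should be home. I'll press lightly, release and look.

```bash
python3 - <<'E'
from h import *
z,f,s=lower(0.041,0.0005,fmax=5); print(z,f)
env.command_gripper(0.5); s=env.sense()
env.move_l([s['tcp_pos'][0],s['tcp_pos'][1],0.16],None,0.15); env.hold(0.3)
p,d,m,P,s=shot('wrist','k3'); print(s['tcp_pos'],s['clock'])
cv2.imwrite('pics/k3z.png',cv2.resize(p[100:260,250:450],None,fx=3.5,fy=3.5,interpolation=cv2.INTER_CUBIC))
for uv in proj(m,P,[[0.5897,-0.1187,0.072],[0.5997,-0.1187,0.072],[0.5797,-0.1187,0.072]]).astype(int):
    print(uv,deproj(m,P,[uv],d[uv[1],uv[0]])[0])
E
```

```text
0.04309615937452034 [-1.644  -0.4664  7.1244]
[ 0.5894 -0.1186  0.1593] 84.7083
[322 208] [ 0.5898 -0.1183  0.0713]
[321 197] [ 0.6    -0.1187  0.0712]
[323 218] [ 0.5805 -0.1181  0.072 ]
```

View pics/k3z.png

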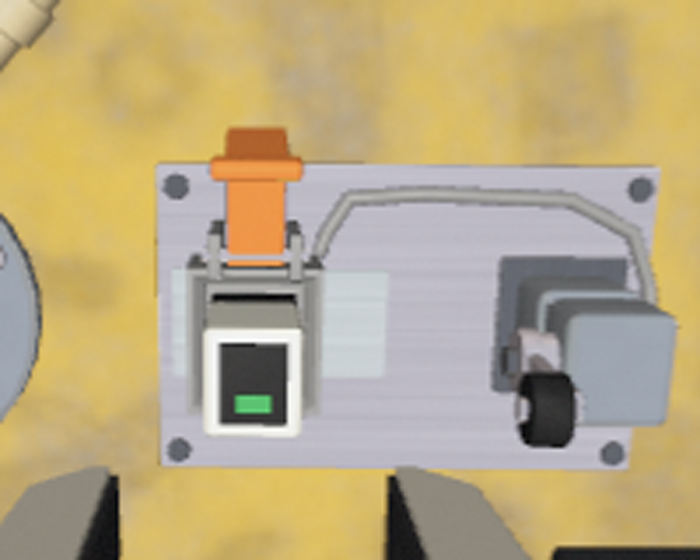

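The relay is home, with its top at 72 mm as specified. Next I'll swing the lever shut: closed fingertips go behind it and push towards the robot, followed by a gentle press down on the tab.

```bash
python3 - <<'E'
from h import *
th=np.radians(-7.0); dx=np.array([np.cos(th),np.sin(th)]); S=np.array([0.5895,-0.1186]); Hg=S+0.027*dx
def pt(X,Z): q=Hg+X*dx; return [q[0],q[1],0.040+Z]
env.command_gripper(0.0)
env.move_l(pt(-0.027,0.12),None,0.2)
env.move_l(pt(0.080,0.10),None,0.2)
env.move_l(pt(0.080,0.024),None,0.15); env.hold(0.2)
s=env.sense(); f0=s['ft_force'].copy(); print(f0,s['tcp_pos'],np.degrees(yaw_of(s)))
X=0.080
while X>0.016:
    X-=0.004; env.move_l(pt(X,0.024),None,0.08); s=env.sense(); f=s['ft_force']-f0; fx=f[:2]@dx
    if abs(fx)>1.0: print(round(X,3),round(fx,2),round(f[2],2))
    if abs(fx)>6: break
print(s['clock'])
p,d,m,P,s=shot('wrist','l0'); shot('scene','l0s')
a=cv2.imread('pics/l0s.png'); cv2.imwrite('pics/l0sz.png',cv2.resize(a[170:300,290:440],None,fx=4.5,fy=4.5,interpolation=cv2.INTER_CUBIC))
E
```

```text
[ 0.9052  0.0378 -0.3805] [ 0.6966 -0.1319  0.0656] -96.99792519952746
0.068 -1.43 0.43
0.064 -1.4 0.55
0.036 3.72 4.59
0.032 6.19 6.72
90.425
```

View pics/l0sz.png

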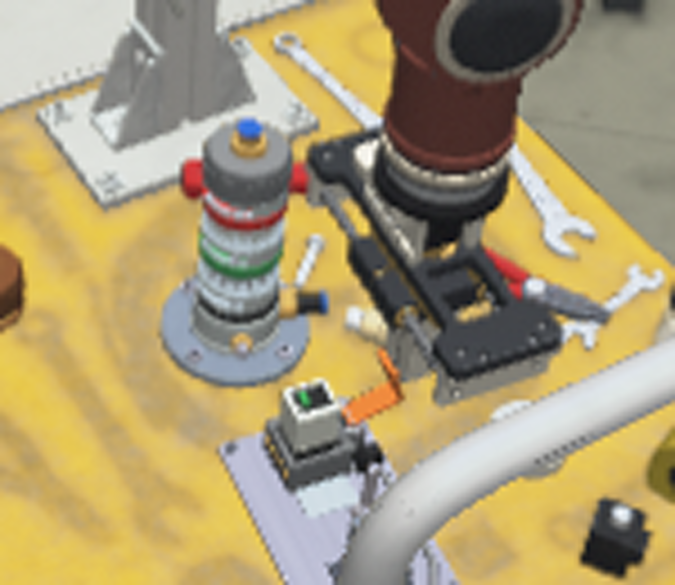

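View pics/l0.png

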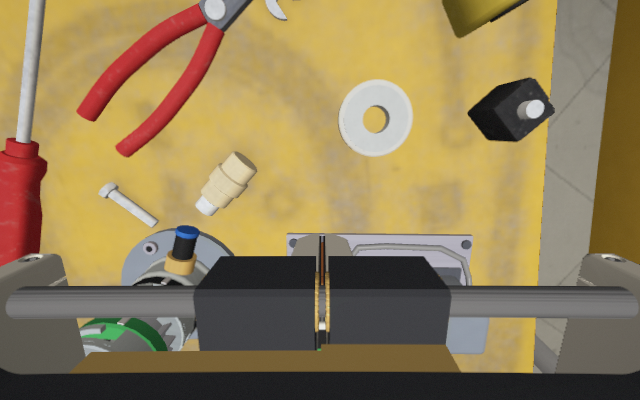

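The contact force came from the gripper's body, at z of about 0.15, reaching the column head, and the lever has not moved yet. I'll back off, turn the tool 90° so its long side is clear of the column, and retry.

```bash
cat >> h.py <<'E'
th=np.radians(-7.0); dx=np.array([np.cos(th),np.sin(th)]); S=np.array([0.5895,-0.1186]); Hg=S+0.027*dx
def pt(X,Z,Y=0.0): q=Hg+X*dx+Y*np.array([-dx[1],dx[0]]); return [q[0],q[1],0.040+Z]
E
python3 - <<'E'
from h import *
env.move_l(pt(0.08,0.024),None,0.1)
env.move_l(pt(0.08,0.16),None,0.2)
goto(pt(0.09,0.16),np.radians(-7)); env.hold(0.3); s=env.sense(); print(np.degrees(yaw_of(s)),s['joint_pos'],s['clock'])
p,d,m,P,s=shot('wrist','l1')
shot('scene','l1s')
a=cv2.imread('pics/l1s.png'); cv2.imwrite('pics/l1sz.png',cv2.resize(a[170:300,290:440],None,fx=4.5,fy=4.5,interpolation=cv2.INTER_CUBIC))
E
```

```text
-7.0018563748733165 [ 0.2792  0.7569 -0.2568  1.2088  0.1885  1.1986 -0.1009] 93.525
```

View pics/l1.png

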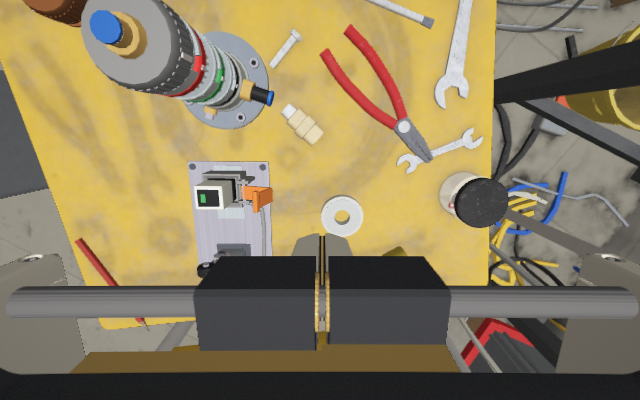

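View pics/l1sz.png

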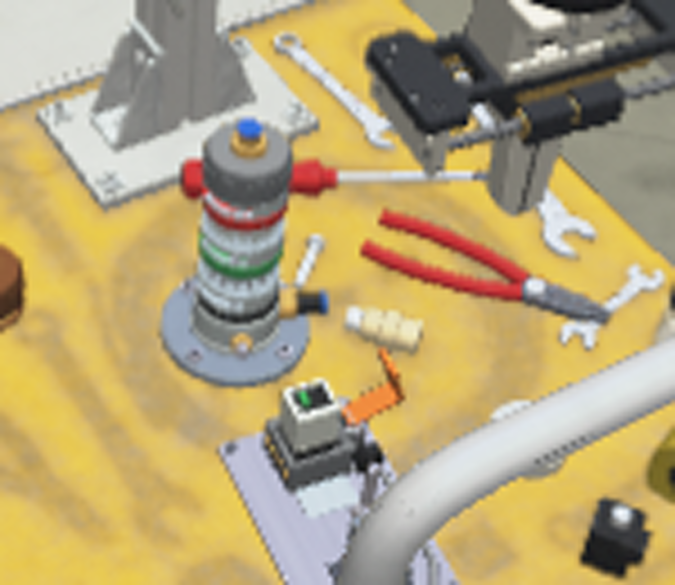

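```bash
python3 - <<'E'
from h import *
env.move_l(pt(0.09,0.020),None,0.2); env.hold(0.2)
s=env.sense(); f0=s['ft_force'].copy(); print(s['tcp_pos'])
X=0.090
while X>0.023:
    X-=0.004; env.move_l(pt(X,0.020),None,0.08); s=env.sense(); f=s['ft_force']-f0; fx=f[:2]@dx
    print(round(X,3),round(fx,2),round(f[2],2))
    if abs(fx)>7: break
print(s['clock'])
shot('scene','l2s'); shot('wrist','l2')
a=cv2.imread('pics/l2s.png'); cv2.imwrite('pics/l2sz.png',cv2.resize(a[170:300,290:440],None,fx=4.5,fy=4.5,interpolation=cv2.INTER_CUBIC))
E
```

```text
[ 0.7067 -0.133   0.0618]
0.086 0.95 0.2
0.082 1.08 0.23
0.078 2.5 0.19
0.074 1.88 -0.34
0.07 0.13 0.25
0.066 1.11 0.34
0.062 1.23 0.56
0.058 0.37 -0.02
0.054 1.11 0.67
0.05 1.78 -1.05
0.046 1.48 0.57
0.042 2.37 1.14
0.038 5.68 6.19
0.034 7.12 8.68
98.175
```

View pics/l2sz.png

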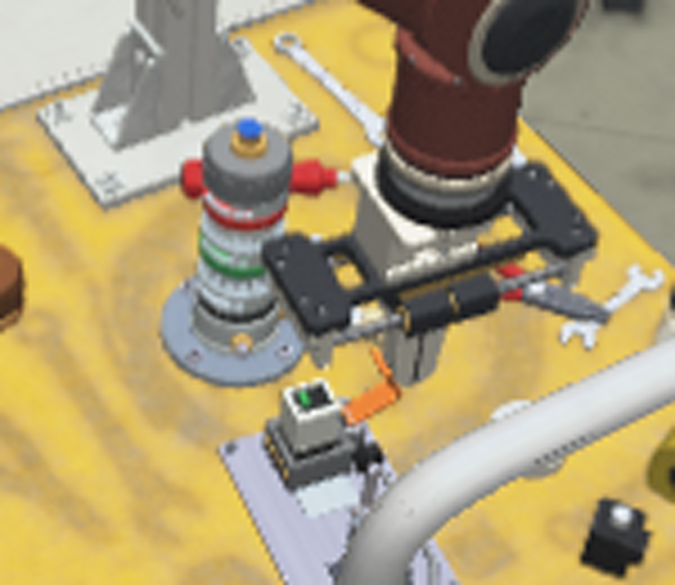

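```bash
python3 - <<'E'
from h import *
a=cv2.imread('pics/l1s.png')[235:290,345:395]; b=cv2.imread('pics/l2s.png')[235:290,345:395]
cv2.imwrite('pics/cmp.png',np.hstack([cv2.resize(x,None,fx=8,fy=8,interpolation=cv2.INTER_CUBIC) for x in (a,b)]))
m,P=campose('scene')
for n in ('l1s','l2s'):
    z=np.load(f'pics/{n}.npz'); p=z['p'].astype(int); d=z['d']
    k=(p[:,:,2]>180)&(p[:,:,1]>60)&(p[:,:,1]<150)&(p[:,:,0]<80); k[:235]=0;k[290:]=0;k[:,:345]=0;k[:,395:]=0
    v,u=np.nonzero(k); X=deproj(m,P,np.c_[u,v],d[v,u]); rel=X-np.array([*Hg,0.04]); xx=rel[:,:2]@dx
    o=np.argsort(v); print(n,len(v)); print(np.c_[u,v,xx*1000,rel[:,2]*1000][o][::max(1,len(o)//16)].round(0))
print(env.sense()['ft_force'])
E
```

```text
l1s 53
[[374. 247.  24.  41.]
 [376. 251.  20.  46.]
 [374. 256.  24.   8.]
 [379. 256.  60. -40.]
 [374. 257.  21.  12.]
 [377. 257.  29.  11.]
 [372. 258.  16.   7.]
 [375. 258.  23.   9.]
 [369. 259.   7.   5.]
 [372. 259.  14.   8.]
 [375. 259.  21.   9.]
 [367. 260.   2.   1.]
 [370. 260.   9.   4.]
 [373. 260.  15.   8.]
 [368. 261.   3.   2.]
 [371. 261.   9.   5.]
 [369. 262.   3.   3.]
 [372. 262.  11.   3.]]
l2s 63
[[372. 248.  15.  46.]
 [374. 250.  17.  46.]
 [375. 252.  15.  49.]
 [375. 254.  27.  16.]
 [374. 256.  23.  11.]
 [377. 256.  24.  26.]
 [373. 257.  19.  11.]
 [376. 257.  26.  12.]
 [370. 258.  13.   2.]
 [373. 258.  18.   8.]
 [376. 258.  24.  14.]
 [370. 259.   9.   7.]
 [373. 259.  16.   9.]
 [376. 259.  23.  11.]
 [368. 260.   4.   4.]
 [371. 260.  10.   8.]
 [374. 260.  17.   9.]
 [369. 261.   5.   3.]
 [372. 261.  10.  10.]
 [368. 262.   1.   2.]
 [371. 262.   8.   4.]]
[ 6.6669 -0.808   8.0853]
```

View pics/cmp.png

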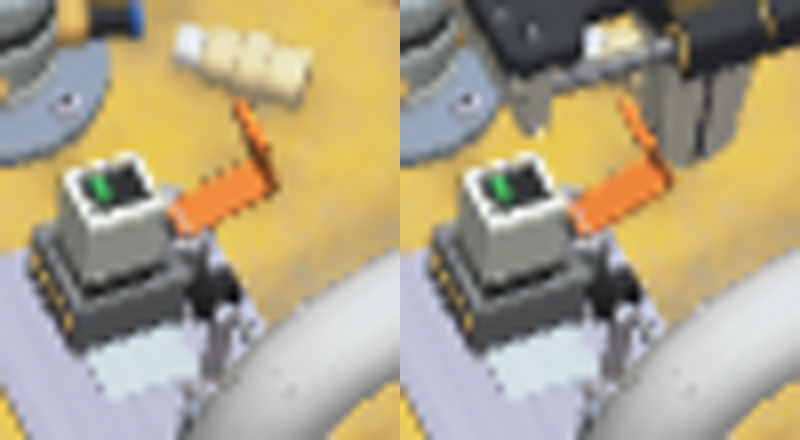

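The lever is now about 65° open and has moved a little. The fingertip sits over its corner and jams, so I'll go higher, push near the tip, and then press down from above.

```bash
python3 - <<'E'
from h import *
env.move_l(pt(0.045,0.020),None,0.1)
env.move_l(pt(0.048,0.038),None,0.1); env.hold(0.2)
s=env.sense(); f0=s['ft_force'].copy()
X=0.048
while X>0.016:
    X-=0.004; env.move_l(pt(X,0.038),None,0.08); s=env.sense(); f=s['ft_force']-f0; fx=f[:2]@dx
    print(round(X,3),round(fx,2),round(f[2],2))
    if abs(fx)>6 or abs(f[2])>6: break
env.move_l(pt(X+0.004,0.065),None,0.15)
env.move_l(pt(-0.022,0.065),None,0.15); env.hold(0.2)
shot('scene','l3s')
a=cv2.imread('pics/l3s.png')[235:290,345:395]; cv2.imwrite('pics/l3z.png',cv2.resize(a,None,fx=8,fy=8,interpolation=cv2.INTER_CUBIC)); print(env.sense()['clock'],env.sense()['ft_force'])
E
```

```text
0.044 -0.97 0.3
0.04 -0.97 -0.75
0.036 -0.75 0.78
0.032 -0.46 1.63
0.028 0.88 6.31
101.4083 [ 0.217  -0.3664 -0.7624]
```

View pics/l3z.png

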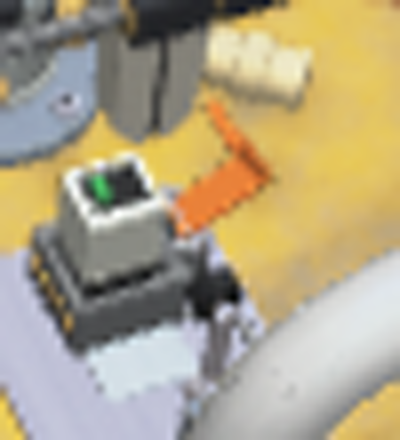

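```bash
python3 - <<'E'
from h import *
m,P=campose('scene')
for n in ('l3s',):
    z=np.load(f'pics/{n}.npz'); p=z['p'].astype(int); d=z['d']
    k=(p[:,:,2]>160)&(p[:,:,1]>50)&(p[:,:,1]<150)&(p[:,:,0]<90); k[:235]=0;k[290:]=0;k[:,:345]=0;k[:,395:]=0
    v,u=np.nonzero(k); X=deproj(m,P,np.c_[u,v],d[v,u]); rel=X-np.array([*Hg,0.04]); xx=rel[:,:2]@dx; yy=rel[:,:2]@np.array([-dx[1],dx[0]])
    o=np.argsort(v); print(np.c_[u,v,xx*1000,yy*1000,rel[:,2]*1000][o][::max(1,len(o)//24)].round(0))
E
```

```text
[[394. 235. 144.  88. -38.]
 [370. 248.  51.  72. -44.]
 [372. 249.  12.   3.  49.]
 [372. 251.   9.  -3.  48.]
 [373. 252.  10.  -7.  48.]
 [373. 253.  49.  50. -42.]
 [376. 253.  26.   1.  27.]
 [377. 254.  29.   0.  21.]
 [374. 255.  24.   6.  13.]
 [378. 255.  61.  38. -43.]
 [374. 256.  21.   1.  15.]
 [378. 256.  29.  -7.  21.]
 [371. 257.  13.   3.  11.]
 [374. 257.  20.  -2.  14.]
 [377. 257.  25.  -8.  19.]
 [369. 258.   8.   6.   6.]
 [372. 258.  14.  -1.  12.]
 [375. 258.  20.  -7.  17.]
 [369. 259.   7.   4.   5.]
 [372. 259.  14.  -2.   8.]
 [375. 259.  19.  -9.  15.]
 [368. 260.   4.   2.   3.]
 [371. 260.  10.  -3.   6.]
 [374. 260.  17.  -8.   9.]
 [370. 261.   6.  -5.   7.]
 [373. 261.  34.  21. -39.]
 [370. 262.   4.  -9.   8.]
 [350. 269. -51.   4. -16.]]
```

The tip is now at about 53° open. I'll sweep the fingertip along the lever's own arc, so there is no sliding, and finish with a press down.

```bash
python3 - <<'E'
from h import *
env.move_l(pt(-0.022,0.075),None,0.15)
env.move_l(pt(0.038,0.075),None,0.15)
env.move_l(pt(0.038,0.042),None,0.12); env.hold(0.2)
s=env.sense(); f0=s['ft_force'].copy()
for ph in list(range(62,124,4)):
    a=np.radians(ph); env.move_l(pt(0.045*np.cos(a)+0.009,0.045*np.sin(a)),None,0.08); s=env.sense(); f=s['ft_force']-f0; fx=f[:2]@dx
    print(ph,round(fx,2),round(f[2],2))
    if abs(fx)>8 or abs(f[2])>8: break
print(s['tcp_pos'],s['clock'])
shot('scene','l4s')
a=cv2.imread('pics/l4s.png')[235:290,345:395]; cv2.imwrite('pics/l4z.png',cv2.resize(a,None,fx=8,fy=8,interpolation=cv2.INTER_CUBIC))
E
```

```text
62 1.56 -0.6
66 -0.26 -1.16
70 0.45 -0.27
74 0.11 0.37
78 0.1 0.76
82 -0.25 0.19
86 -0.07 -0.33
90 0.36 -0.87
94 1.28 -0.95
98 0.09 -0.41
102 1.15 -1.08
106 -0.17 0.36
110 0.24 1.53
114 0.27 1.18
118 -2.41 3.68
122 -2.69 3.96
[ 0.6006 -0.1199  0.0783] 106.8333
```

View pics/l4z.png

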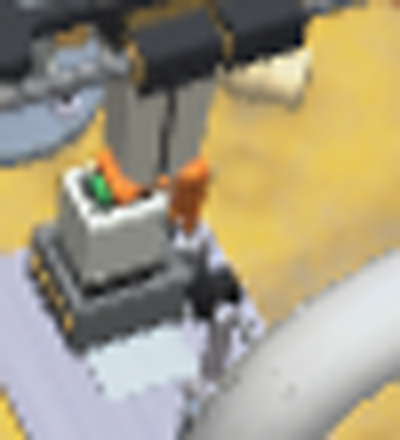

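The lever swung over the relay and is almost shut. Now the press on the tab.

```bash
python3 - <<'E'
from h import *
env.move_l(pt(-0.016,0.055),None,0.1)
env.move_l(pt(-0.027,0.055),None,0.1); env.hold(0.2)
z,f,s=lower(0.072,0.001,0.04,7); print(z-0.04,f)
env.hold(0.2); s=env.sense(); print(s['tcp_pos'],s['ft_force'])
env.move_l(pt(-0.027,0.12),None,0.15)
# clear view of panel from tool yaw -97
goto([0.54,-0.13,0.22],np.radians(-97)); env.hold(0.3)
p,d,m,P,s=shot('wrist','l5'); print(s['clock'])
cv2.imwrite('pics/l5z.png',cv2.resize(p[60:230,230:430],None,fx=3.5,fy=3.5,interpolation=cv2.INTER_CUBIC))
b=p.astype(int); k=(b[:,:,2]>160)&(b[:,:,1]>50)&(b[:,:,1]<160)&(b[:,:,0]<90)
v,u=np.nonzero(k); X=deproj(m,P,np.c_[u,v],d[v,u]); rel=X-np.array([*Hg,0.04]); xx=rel[:,:2]@dx; yy=rel[:,:2]@np.array([-dx[1],dx[0]])
q=(abs(xx)<0.06)&(abs(yy)<0.02)&(rel[:,2]>-0.02); o=np.argsort(xx[q]); print(np.c_[xx,yy,rel[:,2]][q][o][::max(1,q.sum()//14)]*1000)
E
```

```text
0.037348902523444534 [-7.6875  1.7684 10.1708]
[ 0.5873 -0.1183  0.0774] [-8.084   1.6408  8.9483]
114.5333
[[-54.0988 -18.3335 281.2217]
 [-43.0075 -17.7479 282.3564]
 [-41.3854 -15.5483 281.4338]
 [-41.0366 -15.5295 280.1493]
 [-40.5036 -17.768  280.1097]
 [-35.2727   7.2221  35.1185]
 [-35.1523   9.2332  36.3288]
 [-29.9979  -0.267   35.6504]
 [-29.8899  -8.6953  36.7529]
 [-29.0056   2.8958  35.1873]
 [-25.8103  -7.6609  36.2475]
 [-18.7389  -7.6627  34.7105]
 [ -6.6329  -7.7443  34.8122]
 [ -3.4644 -16.6286 345.2687]
 [ -0.6829  -7.795   35.2255]]
```

View pics/l5z.png

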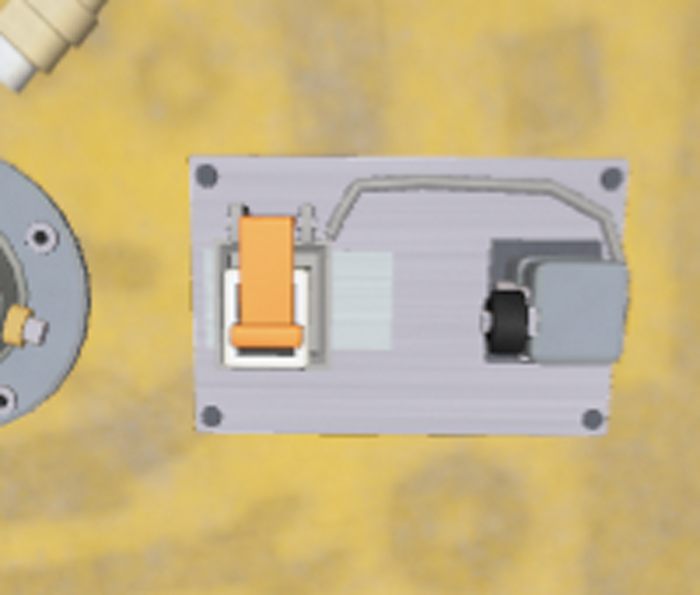

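The lever is shut: its top bar is flat at 35–36 mm above the hinge. Before tripping the switch I'll check the column's marks from the -x side, the 154° direction.

```bash
python3 - <<'E'
from h import *
m=env.camera_model('wrist'); T=m['T_tool_cam']
goto([0.46,0.03,0.33],np.radians(60)); s=env.sense(); print(np.degrees(yaw_of(s)),s['joint_pos'])
H=np.array([0.6078,0.0012,0.12])
for psi,tilt in ((64,25),(64,32),(64,40),(75,32)):
    Rm=wR(np.array(quat_yaw(np.radians(psi)))).as_matrix()
    n=np.cross([0,0,-1],-Rm[:,0]); Rt=R.from_rotvec(np.radians(tilt)*n).as_matrix()@Rm
    fwd=Rt@T[:3,2]; cam=H-fwd*0.36; tcp=cam-Rt@T[:3,3]
    q=env.solve_ik(list(tcp),qw(R.from_matrix(Rt))); print(psi,tilt,cam,tcp,q)
E
```

```text
59.932306504112596 [ 0.2997  0.2472 -0.5278  1.7435  0.1334  1.1869  0.7809]
64 25 [0.4002 0.1022 0.3962] [0.5214 0.0438 0.2763] [ 0.0398  0.2384 -0.4259  2.0039  0.6536  0.7148  0.2983]
64 32 [0.3715 0.1162 0.366 ] [0.5049 0.0519 0.2634] [-0.0843  0.2165 -0.3815  2.1415  0.9391  0.6453 -0.0562]
64 40 [0.343  0.13   0.3271] [0.488  0.0601 0.246 ] [-0.1548  0.2446 -0.449   2.2879  1.3295  0.711  -0.5567]
75 32 [0.3539 0.069  0.366 ] [0.4972 0.0313 0.2634] [ 0.0812  0.1664 -0.4232  2.2104  0.9234  0.4621  0.2103]
```

```bash
python3 - <<'E'
from h import *
env.move_joints([-0.0843,0.2165,-0.3815,2.1415,0.9391,0.6453,-0.0562]); env.hold(0.3)
p,d,m,P,s=shot('wrist','c0'); print(s['tcp_pos'],s['clock'])
print(proj(m,P,[[0.6078,0.0012,0.05],[0.6078,0.0012,0.176]]))
cv2.imwrite('pics/c0z.png',cv2.resize(p[110:280,240:400],None,fx=3.5,fy=3.5,interpolation=cv2.INTER_CUBIC))
E
```

```text
[0.5055 0.0512 0.2637] 117.5917
[[321.06   167.052 ]
 [320.9445 240.5369]]
```

View pics/c0z.png

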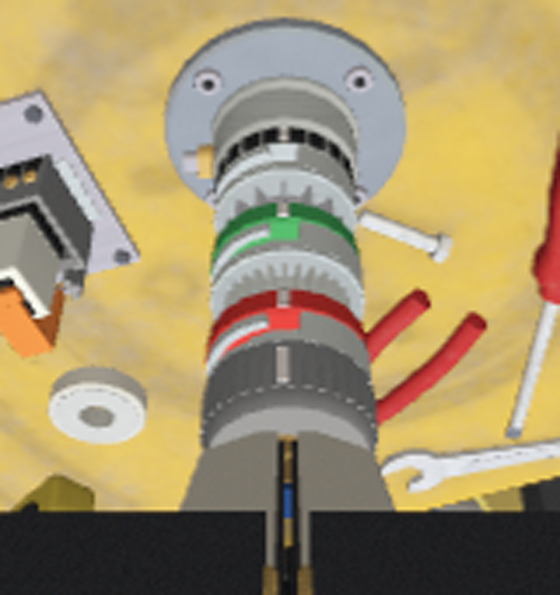

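All four white marks line up on one vertical line, so the column is locked. Next I locate the roller.

```bash
python3 - <<'E'
from h import *
for n in ('l5','k2','k3'):
    p,d,m,P=load('wrist',n)
    mk=(p.max(2)<70).astype(np.uint8); nn,l,st,ce=cv2.connectedComponentsWithStats(mk)
    for i in range(1,nn):
        if 40<st[i,4]<1500:
            X=onplane(m,P,[ce[i]],0.1)[0]
            r=X[:2]-S; a=r@dx; b=r@np.array([-dx[1],dx[0]])
            if abs(a)<0.05 and -0.14<b<-0.03:
                v,u=np.nonzero(l==i); Q=deproj(m,P,np.c_[u,v],d[v,u]); Q=Q[Q[:,2]>0.085]
                if len(Q)>10:
                    rr=Q[:,:2]-S; print(n,ce[i],st[i,4],'sock-frame x',(rr@dx).min(),(rr@dx).max(),'y',(rr@np.array([-dx[1],dx[0]])).min(),(rr@np.array([-dx[1],dx[0]])).max(),'z',Q[:,2].max())
E
```

```text
l5 [374.6737 151.6474] 190 sock-frame x -0.007496403445032438 0.02429742641805326 y -0.07366129789863558 -0.017988702499033827 z 0.38555225680485894
k2 [411.0186 216.1115] 269 sock-frame x -0.007277572878774647 0.06529714750564643 y -0.07365022184958571 0.015420734886602984 z 0.3362641428187244
k3 [406.1224 216.2622] 286 sock-frame x -0.007197689276119452 0.00955169668163503 y -0.0736080570300763 -0.06381575913858875 z 0.10752550493004398
```

```bash
python3 - <<'E'
from h import *
Y=-0.0687
goto([0.46,0.0,0.30],np.radians(-7))
goto(pt(-0.09,0.14,Y),np.radians(-7))
env.move_l(pt(-0.09,0.038,Y),None,0.15); env.hold(0.3)
s=env.sense(); f0=s['ft_force'].copy(); print(s['tcp_pos'],np.degrees(yaw_of(s)))
X=-0.09
while X>-0.2 and X<-0.021:
    X=min(X+0.004,-0.020); env.move_l(pt(X,0.038,Y),None,0.06); s=env.sense(); f=s['ft_force']-f0
    print(round(X,3),round(f[:2]@dx,2),round(f[2],2))
    if abs(f[:2]@dx)>10: break
env.hold(0.4); s=env.sense(); print((s['ft_force']-f0)[:2]@dx)
shot('scene','t0'); shot('top','t0t')
a=cv2.imread('pics/t0.png')[220:320,330:430]; b=cv2.imread('pics/t0t.png')[170:260,380:480]
cv2.imwrite('pics/t0z.png',np.hstack([cv2.resize(a,(400,400)),cv2.resize(b,(400,400))])); print(s['clock'])
E
```

```text
[ 0.519  -0.1793  0.0787] -7.0075639931212965
-0.086 -0.19 -0.29
-0.082 -0.03 0.17
-0.078 0.35 -0.25
-0.074 -0.29 -0.25
-0.07 -0.17 -0.18
-0.066 -0.34 0.33
-0.062 0.47 0.05
-0.058 -0.29 -0.03
-0.054 0.02 -0.58
-0.05 -1.12 0.46
-0.046 -1.85 1.38
-0.042 -1.4 0.74
-0.038 -2.33 0.99
-0.034 -3.23 -0.26
-0.03 -3.52 -3.62
-0.026 -4.98 -3.65
-0.022 -5.94 -3.13
-0.02 -6.91 -4.37
-6.712953072670591
125.4083
```

View pics/t0z.png

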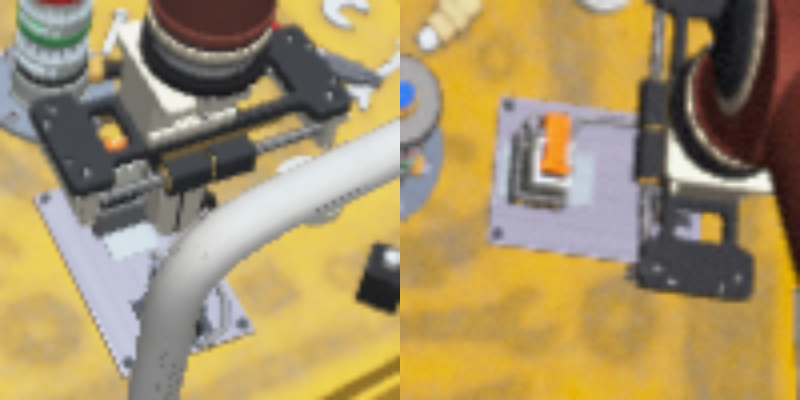

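Contact began at X = -0.051 m and the roller has been pushed about 30 mm, roughly 0.75 rad, which is past the click. Releasing.

```bash
python3 - <<'E'
from h import *
Y=-0.0687
env.move_l(pt(-0.10,0.038,Y),None,0.1); 
env.move_l(pt(-0.12,0.18,Y),None,0.2)
goto([0.53,-0.15,0.24],np.radians(-97)); env.hold(0.5)
p,d,m,P,s=shot('wrist','e0'); print(s['clock'],s['ft_force'])
mk=(p.max(2)<70).astype(np.uint8); nn,l,st,ce=cv2.connectedComponentsWithStats(mk)
n2=np.array([-dx[1],dx[0]])
v,u=np.nonzero(d>0); Q=deproj(m,P,np.c_[u,v],d[v,u]); rr=Q[:,:2]-S; a=rr@dx;b=rr@n2
k=(b>-0.074)&(b<-0.064)&(abs(a)<0.05)&(Q[:,2]>0.09)&(Q[:,2]<0.12); print('roller x',a[k].min(),a[k].max(),Q[k][:,2].max())
k=(abs(b)<0.008)&(a<0.02)&(a>-0.012)&(Q[:,2]>0.05)&(Q[:,2]<0.12); print('lever top z',Q[k][:,2].min(),np.median(Q[k][:,2]),Q[k][:,2].max())
cv2.imwrite('pics/e0z.png',cv2.resize(p[60:260,150:450],None,fx=2.6,fy=2.6,interpolation=cv2.INTER_CUBIC))
shot('scene','e0s'); shot('top','e0t')
E
```

```text
129.1167 [-0.4573 -0.3953 -0.568 ]
roller x -0.008137383811378851 0.00903980840697796 0.10633858389357387
lever top z 0.07027251589634476 0.07537213655463246 0.07799345210263481
```

View pics/e0z.png

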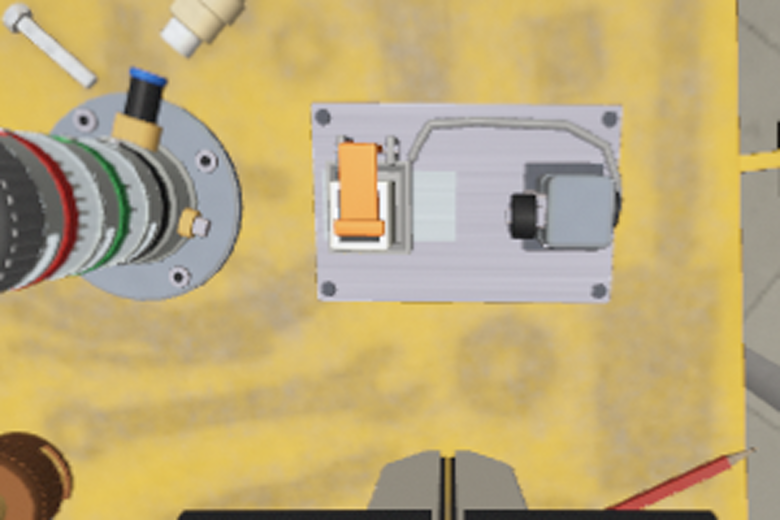

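View pics/e0s.png

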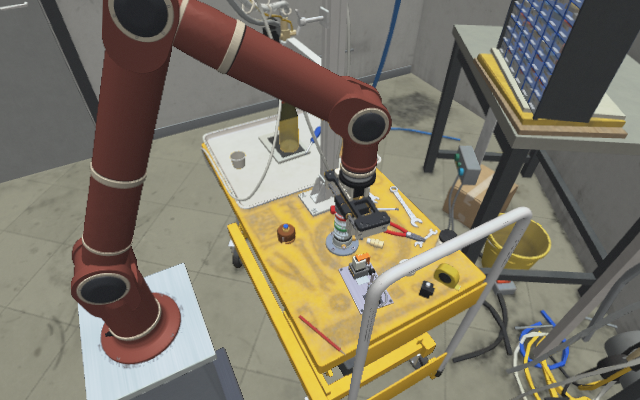

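The roller is back at x of about 0 with its top at 106 mm, the lever is flat at 75 mm, and the cup, tape and coil are untouched. I'll move clear and hand in.

```bash
python3 - <<'E'
from h import *
env.move_l([0.50,-0.14,0.30],None,0.15); env.hold(0.3); s=env.sense(); print(s['clock'],s['ft_force'])
env.close_job()
E
```

```text
130.1667 [-0.3278  0.494  -0.5485]
the job is handed in; nothing more can be done
```

I stacked green, red and the grey head on the base (there was no blue stage in the scene) and turned each clockwise to its stop. The relay is home in its socket with the lever shut. After that I pushed the limit-switch roller back and let it spring home, then handed the job in at 130 s. No verdict was reported.

**Last checks:**
- **Column:** the marks line up in the side view. Stage tops measured 106 and 150 mm, about 0.7 mm off the base axis. The lug lines read 51.7° and 52.1° against the base's 50°. The head's own height was not measured after release, but it seated at the expected 147 mm tool height.
- **Relay and lever:** the relay's top was at 71–72 mm before the lever closed. The lever bar lies flat, about 75 mm above the bench.
- **Roller:** pushed about 30 mm, which I estimate at 0.75 rad from the finger travel (click at 0.45). It is back at rest, with its top at 106 mm.
- **Tape roll, spare coil, cup and brown cap:** the final pictures show them in place.

**What went wrong or disagreed:**
- On the first try at the lever, I think the gripper's body leaned on the column head with about 6 N. The later side view showed the column undisturbed.
- The second and third lever tries jammed on its corner at 6–9 N. Sweeping along the lever's own arc closed it.
- The wrist camera's reported calibration shifted by about 1 mm between calls.

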